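# Set up V-blocks, shaft and setting block on the surface plate

## Task

Set up the dark surface plate for a shaft check. Swing the lid of the clear-lidded case back past its balance point so that it stays open, take out the two V-blocks and stand them on the front half of the plate with their vees in one line along the plate's long side, the red one left and the blue one right of the plate's middle (seen from the robot), 70 mm apart centre to centre; then lay the steel shaft across both, seated in the vees with its middle between them. Stand the grey step block upright on the plate behind the shaft, on the rear half, opposite the middle of the shaft and clear of it; leave the loose pin gauge, loupe and red-capped bottle alone and the case open.

Things in the scene. Friction and masses are not known exactly. Their poses are not given: they have to be found in the camera images.
- surface_plate: Fixed near-black granite plate, 110 mm (x) by 145 mm (y, the long side), 18 mm thick, bare flat top. Origin: centre of its underside on the bench. Front (-x) roughly faces the robot; +y is left. In its frame the V-block centres belong at about x = -0.024, y = +0.035 (red) and -0.035 (blue), the step block at about x = +0.028, y = 0.
- gauge_case: Fixed black case, 84 (x) x 100 (y) x 20 mm, with a clear hinged lid (48 mm high shut). Origin: centre of its underside; front (-x) roughly faces the robot, y left. Grey insert, top 18 mm above the bench, with two pockets at x = -0.008, y = +/-0.022 (case frame), floors 10 mm above the bench, 1 mm of room all round; a V-block stands in each, which in which varies. Inner height 46 mm.
- case_lid (a joint): Lid angle, rad: 0 shut, 2.0 at its stop. Hinge along case y at x 0.042, z 0.0205 (case frame). Handle: round bar 10 mm thick along y, shut at x -0.074, z 0.0355, 32 mm before the lid's front wall, arms 60 mm apart: pinch it from above and follow the arc (117 mm), it turns between the fingers. 0.15 kg, little friction; below about 1.2 it falls shut, above it falls back.
- vblock_red: Loose red painted steel V-block, 38 (x) x 24 (y) x 30 mm high, about 0.15 kg; bright 90 degree vee, 22 mm wide and 11 mm deep, along its y through the middle of its top. Origin: centre of its underside. At the start in a pocket of the closed case, top 40 mm above the bench, axes along the case's. Grasp it across its 38 mm.
- vblock_blue: Loose blue painted steel V-block, the same in all else as the red one.
- shaft: Loose bright turned steel shaft, about 0.09 kg: 12 mm thick over its middle 100 mm, a journal 8 mm thick and 9 mm long at either end. Origin: in its middle, on its axis; y along the axis (it may roll; ends alike). It starts on a fixed dark blue mat, 2 mm thick, near the bench's front edge. Seated in a V-block its axis is 27.5 mm above the block's underside. Grasp it across its middle.
- step_block: Loose grey step block, 23 (x) x 48 (y) x 30 mm high, about 0.19 kg; its -y half is only 20 mm high. Origin: centre of its underside. It starts upright on the same 2 mm mat, its length roughly along the robot's y. Grasp it across its 23 mm. Any turn about the vertical is right; with its length along the plate's x the fingers stay clear of the shaft.
- pin_gauge: Bystander: small grey pin gauge with a knurled middle, 11 x 106 x 11 mm, lying loose behind the work. Origin: centre of its underside. Not to be moved.
- loupe: Bystander: black folding loupe with a grey cover, 30 x 57 x 15 mm, lying loose at the right of the work. Origin: centre of its underside. Not to be moved.
- flux_bottle: Bystander: small white bottle with a red cap and a thin spout, 33 mm thick, 93 mm high, standing loose at the left rear of the work. Origin: centre of its underside. Not to be moved.

How it is judged (in metres and radians):
On the way, in this order (a step that is already met when the one before it is completed fails the run):
1. the lid is past its balance point and stays open by itself, let go (value of joint case_lid above 1.7 rad and contact force between the fingers and gauge_case below 0.05 N), for 0.2 s.
2. both V-blocks stand, let go, in their places on the front half of the plate (x of vblock_red in the frame of surface_plate between -0.04 and -0.009 m and y of vblock_red in the frame of surface_plate between 0.02 and 0.05 m and z of vblock_red in the frame of surface_plate between 0.015 and 0.021 m and angle between each of vblock_red, vblock_blue's own z axis and vertical below 0.05 rad and angle between the y axis of each of vblock_red, vblock_blue and the y axis of surface_plate, either way round below 0.16 rad and x of vblock_blue in the frame of surface_plate between -0.04 and -0.009 m and y of vblock_blue in the frame of surface_plate between -0.05 and -0.02 m and z of vblock_blue in the frame of surface_plate between 0.015 and 0.021 m and horizontal distance between vblock_red and vblock_blue between 0.058 and 0.082 m and contact force between the fingers and vblock_red below 0.05 N and contact force between the fingers and vblock_blue below 0.05 N), for 0.2 s.
3. the shaft lies, let go, seated in both vees (all of step 2 and z of shaft in the frame of surface_plate between 0.0435 and 0.048 m and angle between shaft's own y axis and vertical between 1.531 and 1.611 rad and horizontal distance between shaft and vblock_red below 0.049 m and horizontal distance between shaft and vblock_blue below 0.049 m and contact force between shaft and vblock_red above 0.03 N and contact force between shaft and vblock_blue above 0.03 N and contact force between the fingers and shaft below 0.05 N), for 0.2 s.
At the end, for the whole second after the job is handed in: Lid open beyond 1.7 rad; red and blue V-blocks upright within 15 mm of their places on the plate, 58-82 mm apart; shaft level, seated in both vees, middle under 49 mm from each; step block upright, 12-48 mm behind the plate's middle, within 14 mm of opposite the shaft's middle; all at rest (all of step 3 and value of joint case_lid above 1.7 rad and x of step_block in the frame of surface_plate between 0.012 and 0.048 m and z of step_block in the frame of surface_plate between 0.015 and 0.021 m and angle between step_block's own z axis and vertical below 0.05 rad and y of step_block in the frame of shaft between -0.014 and 0.014 m and contact force between step_block and shaft below 0.02 N and horizontal distance between step_block and shaft above 0.034 m and contact force between the fingers and step_block below 0.05 N and linear speed of each of vblock_red, vblock_blue, shaft, step_block below 0.01 m/s); the robot touches nothing.
It fails at once if the pin gauge is moved by more than 15 mm (distance of pin_gauge from where it was at the start of the episode above 0.015 m).
It fails at once if the loupe is moved by more than 15 mm (distance of loupe from where it was at the start of the episode above 0.015 m).
It fails at once if the red-capped bottle is moved by more than 15 mm (distance of flux_bottle from where it was at the start of the episode above 0.015 m).
It fails at once if the step block or a V-block is tipped over (angle between any of step_block, vblock_red, vblock_blue's own z axis and vertical above 0.6 rad).
It also fails if it takes over 115 s, if anything falls off the work surface, if the arm or the gripper's body presses on something with over 40 N, if the wrist force passes 120 N, or if a joint passes its speed limit or range.

## Robot

A 6-joint arm with a two-finger parallel gripper is mounted at the origin on a cart in front of the work surface, level with it; the furniture and walls round the work are solid. World frame = base frame: x ahead of the robot, y to its left, z up, the work surface at z = 0. Lengths are in m, angles in degrees, forces in N, time in s.
With the tool pointing down it reaches from about 0.25 to 0.725 m from the base axis. Payload 9.7 kg.
Tool frame: the origin (TCP) lies on the centre line of the jaws, within the pads' length; the fingertips stand 17 mm ahead of it and the grasp point (between the pads) lies 2 mm behind it (bot.nose_length is the distance from the TCP to the fingertips, in m); x points along the fingers, y is the direction in which the jaws open and shut, and the axes are right-handed (so a half turn about x gives the same grasp; the last joint's range is limited). The gripper opens to 85 mm and grips with 20 to 120 N. Pads are 22 mm wide; open, the fingers measure 114 mm over their backs; the gripper's body (76 mm by 85 mm) begins 54 mm behind the grasp point. The pads swing forward as they close: fully open they stand 13 mm farther back than shut.
Start: joints at [-70.646, 4.979, 10.078, 95.1, 0, 90], TCP at [0.182, -0.519, 0.248] pointing down, gripper open.
Joint ranges: [-179.16, 179.16], [-48.56, 103.87], [-65.8, 70.77], [-126.05, 130.52], [-82.76, 87.17], [-180, 180]. Speed limits (degrees/s): [127.2, 127.2, 147.25, 180, 180, 180].

## Interface

Orientations are given as [roll, pitch, yaw] about the fixed x, y, z axes, in that order (R = Rz(yaw) Ry(pitch) Rx(roll)).
In Python, from workcell import bot, viewer, ticket gives the robot as it stands.
- The arm moves only by the tool jog_arm, never from a script. Its argument "deltas" is a list of rows, each an object of numbers: "fingers": the opening, from 0 (shut) to 1 (fully open); "x", "y", "z": the shift along the world's x, y, z in mm; "twist": the turn about the world's z in degrees. A call has 1 to 10 rows; each row is the pose to reach, as a shift and turn from the pose measured when the call began; what a row does not reach only later rows make up. A row lasts 1/10 s, in which the tool goes at most 50 mm and 8.59 degrees, less where a joint would pass 70% of its speed; a pose out of reach is approached as far as the arm can. A call with a gripper value outside its range is refused whole. The fingers move at their own pace and stop on an object; "grip_force" is the grip in N (left out, the last holds). Time passes only in rows, so rows that repeat a pose let the fingers close. It gives the time, the measured TCP pose, the force and the opening at its end, in the units of the state.
- bot.get_obs(): the state, without advancing time (a new reading comes with each control period).
- viewer.camera(name): name is "scene" or "top"; returns a dict with "image" (400x640x3 uint8, red, green, blue), "fovy" (degrees; the focal length in pixels is half the picture's height over the tangent of half this angle, whatever the lens; pixels are square), "cx", "cy" (the principal point, pixels), "world_to_cam" (4x4, takes a point from world to camera coordinates). Camera axes: x right, y down, z forward; pixel columns grow to the right and rows downward; lengths in m; the calibration is good to about 2 mm. A picture is of the moment at which its call begins. There is no depth.
- ticket.job_done(): hands the job in, once; it reports no verdict.
The state is a dict: "time": time; "q": joint angles; "qd": joint speeds; "joint_efforts": joint torques, N m; "ee_pos": TCP position; "tcp_rot": TCP orientation; "wrist_force": force on the tool from outside, world axes, zero at the start; "torque": the same for the moment, N m; "opening": finger opening in m.
Only numpy, scipy, OpenCV 4.12 (cv2) and the standard library are available. Lean on these libraries where they do the work, as an engineer would, in place of code of your own. Each camera call takes 0.05 s, during which the arm holds its last target.

## Working session

There is one attempt and no reset: what is moved stays moved. The work goes in short steps, Python scripts to look and compute and a tool call to move; the robot and the scene stay as the last step left them, time stands still between calls to the robot, and variables do not carry over. Pictures are saved under pics/ and viewed, and the job is handed in when it is done.

Besides the shell and the picture viewer there is one more tool, called after ">>>" by a JSON object that holds its "fn" and its "kwargs". jog_arm: Moves the arm, as the interface text tells. Its arguments: {"type":"object","properties":{"deltas":{"type":"array"},"grip_force":{"type":"number"}},"required":["deltas"]}

```bash
mkdir -p pics; ls
cat > h.py <<'E'
import numpy as np, cv2
from workcell import bot, viewer, ticket
def shot(n,fn):
    c=viewer.camera(n); cv2.imwrite(f'pics/{fn}.png',c['image'][:,:,::-1]); np.savez(f'pics/{fn}.npz',**c); return c
def load(fn): return dict(np.load(f'pics/{fn}.npz'))
def K(c):
    h=c['image'].shape[0]; f=h/2/np.tan(np.radians(float(c['fovy']))/2); return f,float(c['cx']),float(c['cy'])
def px(c,P):
    P=np.atleast_2d(P); W=c['world_to_cam']; q=P@W[:3,:3].T+W[:3,3]; f,cx,cy=K(c)
    return np.c_[f*q[:,0]/q[:,2]+cx,f*q[:,1]/q[:,2]+cy]
def w(c,u,v,z):
    f,cx,cy=K(c); W=c['world_to_cam']; R=W[:3,:3]; C=-R.T@W[:3,3]
    d=R.T@np.array([(u-cx)/f,(v-cy)/f,1]); return C+d*(z-C[2])/d[2]
def crop(fn,x0,x1,y0,y1,s,out):
    im=cv2.imread(f'pics/{fn}.png')[y0:y1,x0:x1]; cv2.imwrite(f'pics/{out}.png',cv2.resize(im,None,fx=s,fy=s,interpolation=cv2.INTER_CUBIC))
E
python3 - <<'E'
from h import *
for n in('scene','top'):
    c=shot(n,n+'0'); print(c['fovy'],c['cx'],c['cy'],c['world_to_cam'])
print(bot.get_obs(),bot.nose_length)
E
```

```text
pics
57.759378519650554 321.49417968932346 200.28997166657345 [[ 0.51720972 -0.85577898  0.0116811  -0.37426423]
 [-0.72658613 -0.44625993 -0.52242193  0.42176049]
 [ 0.45229051  0.26171437 -0.85260711  0.63209037]
 [ 0.          0.          0.          1.        ]]
50.31428596808444 326.89294985400556 202.05427142519898 [[ 0.01977923 -0.99980079 -0.00267629 -0.07134107]
 [-0.99354143 -0.01935611 -0.11180685  0.55898273]
 [ 0.11173277  0.00487046 -0.99372635  0.94482671]
 [ 0.          0.          0.          1.        ]]
{'time': 0.1, 'q': array([-7.06460380e+01,  5.00943921e+00,  1.00404664e+01,  9.50983538e+01,
        1.68249636e-03,  9.00026416e+01]), 'qd': array([-0.02712601, -0.08407878,  0.25390834,  0.01422742, -0.00514844,
        0.1732985 ]), 'joint_efforts': array([-5.82916127e-04, -5.21560299e+01,  4.65653157e+01,  1.59835280e-02,
       -2.13246244e-05, -1.28850735e-05]), 'ee_pos': array([ 0.18222415, -0.5187599 ,  0.24765283]), 'tcp_rot': array([-91.42888386,  89.93265231, 107.92243556]), 'wrist_force': array([-0.23682795, -0.35972932, -0.10869269]), 'torque': array([ 0.01684107, -0.02948753,  0.03581065]), 'opening': 0.08518863939536847} 0.017
```

View pics/scene0.png

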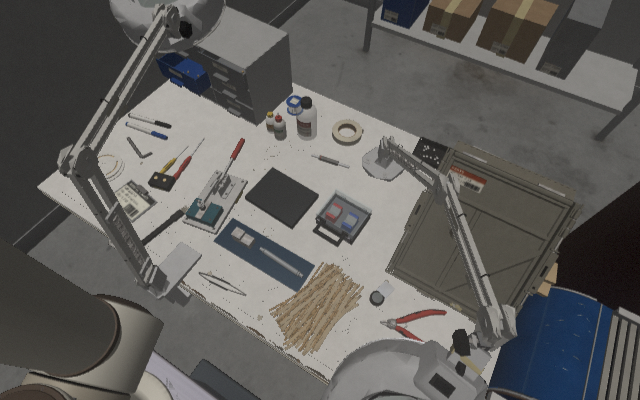

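View pics/top0.png

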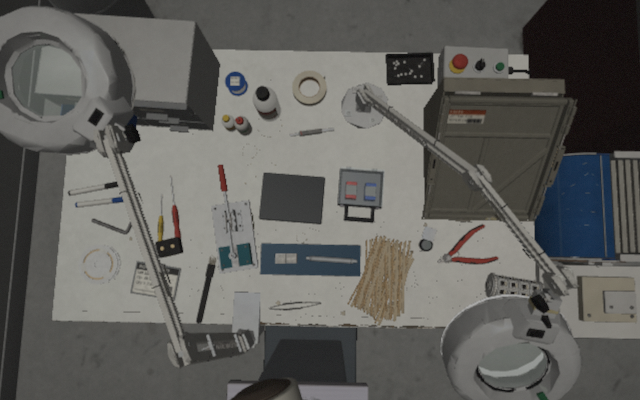

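Run:
```python
from h import *
crop('top0',250,390,160,280,5.5,'c1')
crop('scene0',215,380,160,290,4.8,'c2')
```

```text
(no output)
```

View pics/c1.png

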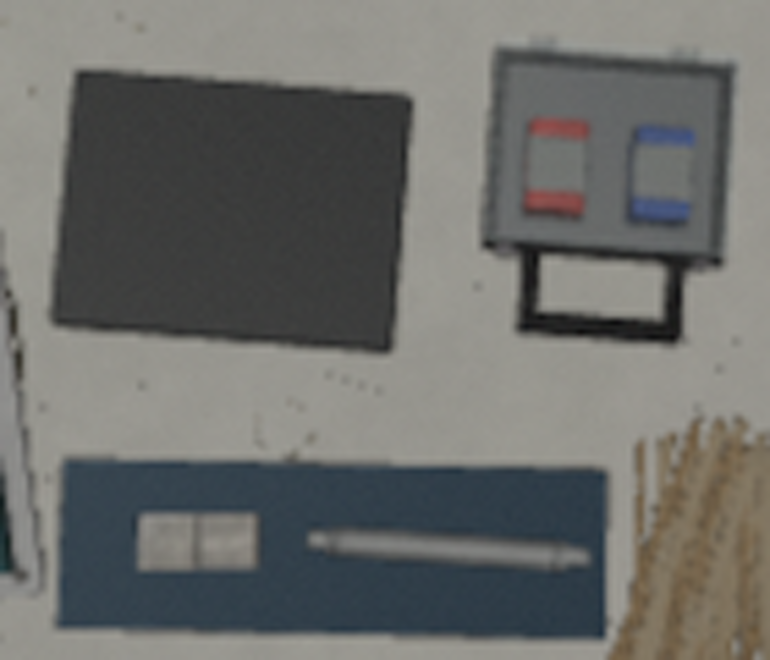

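View pics/c2.png

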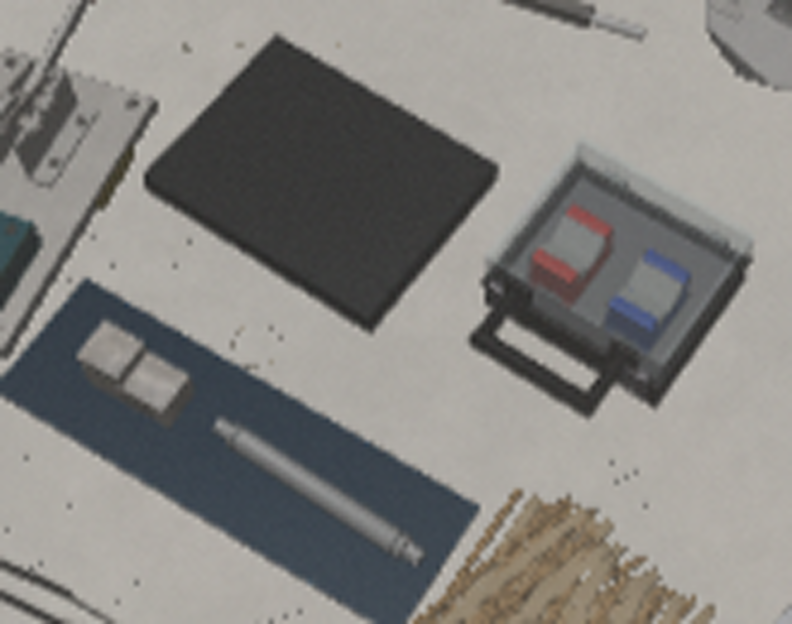

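```bash
cat > fit.py <<'E'
from h import *
from scipy.optimize import least_squares
def tr(p,L):
    L=np.atleast_2d(np.array(L,float)); c,s=np.cos(p[2]),np.sin(p[2])
    return np.c_[p[0]+c*L[:,0]-s*L[:,1],p[1]+s*L[:,0]+c*L[:,1],L[:,2]]
def fit(obs,p0):
    # obs: list of (cam,scale,x0,y0,[(u,v,(x,y,z))..])
    def r(p):
        o=[]
        for c,s,x0,y0,pts in obs:
            uv=np.array([[(a+.5)/s-.5+x0,(b+.5)/s-.5+y0] for a,b,_ in pts]); o.append((px(c,tr(p,[q[2] for q in pts]))-uv).ravel())
        return np.concatenate(o)
    s=least_squares(r,p0,loss='soft_l1'); print('p',s.x[:2].round(4),'deg',np.degrees(s.x[2]).round(2)); print(r(s.x).reshape(-1,2).round(1).tolist()); return s.x
E
python3 - <<'E'
from fit import *
t,s=load('top0'),load('scene0')
T=lambda p:(t,5.5,250,160,p); S=lambda p:(s,4.8,215,160,p)
for c in(t,s):
    R=c['world_to_cam']; print('cam',-R[:3,:3].T@R[:3,3])
z=.018;a,b=.055,.0725
print('plate')
P=fit([T([(77,71,(a,b,z)),(412,96,(a,-b,z)),(53,324,(-a,b,z)),(390,350,(-a,-b,z))]),S([(277,36,(a,b,z)),(498,167,(a,-b,z)),(147,180,(-a,b,z)),(371,318,(-a,-b,z))])],[.5,0,0])
print('case')
zz=.04
v=[(530,118,(.011,.034,zz)),(590,122,(.011,.010,zz)),(583,215,(-.027,.010,zz)),(524,210,(-.027,.034,zz)),(637,126,(.011,-.010,zz)),(694,130,(.011,-.034,zz)),(632,218,(-.027,-.010,zz)),(690,222,(-.027,-.034,zz))]
C0=fit([T(v)],[.5,-.1,0])
# handle bar centre, scene outer ends
hb=[(518,325,(-.074,.035,.0355)),(681,337,(-.074,-.035,.0355))]
sb=[(474,340,(-.074,.035,.0355)),(592,408,(-.074,-.035,.0355))]
C=fit([T(v+hb),S(sb+[(575,206,(.011,.034,zz)),(612,236,(.011,.010,zz)),(648,250,(.011,-.010,zz)),(688,284,(.011,-.034,zz))])],C0)
print('shaft')
Sh=fit([T([(307,540,(0,.059,.008)),(592,558,(0,-.059,.008))]),S([(216,425,(0,.059,.008)),(422,555,(0,-.059,.008))])],[.35,0,0])
print('step')
St=fit([T([(137,514,(.0115,.024,.032)),(137,570,(-.0115,.024,.032)),(260,514,(.0115,-.024,.022)),(260,570,(-.0115,-.024,.022))]),S([(103,320,(.0115,.024,.032)),(78,357,(-.0115,.024,.032)),(190,378,(.0115,-.024,.022)),(163,412,(-.0115,-.024,.022))])],[.35,0,0])
np.savez('poses.npz',P=P,C=C,Sh=Sh,St=St)
print('handle',tr(C,[[-.074,0,.0355]]),'vred',tr(C,[[-.008,.022,.025]]),tr(C,[[-.008,-.022,.025]]))
print('targets',tr(P,[[-.024,.035,.018],[-.024,-.035,.018],[.028,0,.018]]))
E
```

```text
cam [ 0.45121546 -0.06510887  1.00120637]
cam [ 0.21412994 -0.29749979  0.76363349]
plate
p [0.5707 0.0211] deg -3.23
[[-0.4, -0.5], [0.4, -0.4], [-0.5, 0.2], [0.7, 0.3], [-0.1, -0.3], [0.7, -0.2], [-1.4, -0.3], [0.0, 1.4]]
case
p [ 0.5952 -0.1368] deg -2.96
[[0.2, 0.2], [-0.2, 0.2], [-0.0, -0.2], [0.2, -0.1], [-0.0, 0.1], [0.1, 0.1], [-0.1, -0.2], [-0.1, -0.1]]
p [ 0.5949 -0.1367] deg -3.27
[[0.2, 0.3], [-0.2, 0.3], [-0.1, -0.1], [0.1, 0.0], [-0.0, 0.3], [0.1, 0.3], [-0.2, 0.0], [-0.2, 0.1], [-0.8, -0.2], [0.3, -0.0], [-0.7, -0.4], [0.9, 1.8], [-0.4, 0.1], [0.5, -1.1], [0.3, 0.3], [0.9, -1.6]]
shaft
p [ 0.4307 -0.0718] deg -2.07
[[-0.1, -0.2], [-1.0, -0.6], [0.1, 0.4], [0.2, 1.1]]
step
p [0.4313 0.0308] deg 1.06
[[0.3, -0.2], [0.2, -0.1], [-0.5, -0.2], [-0.6, -0.2], [0.4, 0.2], [-0.7, 0.4], [0.3, -0.2], [-0.1, 0.8]]
handle [[ 0.5209883  -0.13252223  0.0355    ]] vred [[ 0.58813696 -0.11432727  0.025     ]] [[ 0.58562421 -0.15825546  0.025     ]]
targets [[ 0.5486897   0.05736287  0.018     ]
 [ 0.54474205 -0.01252573  0.018     ]
 [ 0.59863312  0.01948602  0.018     ]]
```

Run:
```python
from h import *
for n in('top0','scene0'):
    c=load(n)
    for P in [(.182,-.519,.248),(.182,-.519,.4),(0,0,0),(0,0,.3),(.4,-.3,.25),(.521,-.1325,.25),(.521,-.1325,.0355),(.3,-.3,.25),(.3,-.3,.45),(.3,-.3,0)]: print(n,P,px(c,P).round(0))
crop('top0',400,640,120,400,2.2,'c3')
crop('scene0',320,560,130,400,2.2,'c4')
```

```text
top0 (0.182, -0.519, 0.248) [[595. 416.]]
top0 (0.182, -0.519, 0.4) [[666. 461.]]
top0 (0, 0, 0) [[295. 454.]]
top0 (0, 0, 0.3) [[279. 548.]]
top0 (0.4, -0.3, 0.25) [[463. 282.]]
top0 (0.521, -0.1325, 0.25) [[367. 211.]]
top0 (0.521, -0.1325, 0.0355) [[358. 220.]]
top0 (0.3, -0.3, 0.25) [[464. 342.]]
top0 (0.3, -0.3, 0.45) [[514. 376.]]
top0 (0.3, -0.3, 0) [[429. 318.]]
scene0 (0.182, -0.519, 0.248) [[486. 587.]]
scene0 (0.182, -0.519, 0.4) [[579. 677.]]
scene0 (0, 0, 0) [[107. 442.]]
scene0 (0, 0, 0.3) [[-36. 456.]]
scene0 (0.4, -0.3, 0.25) [[386. 294.]]
scene0 (0.521, -0.1325, 0.25) [[328. 184.]]
scene0 (0.521, -0.1325, 0.0355) [[326. 238.]]
scene0 (0.3, -0.3, 0.25) [[352. 358.]]
scene0 (0.3, -0.3, 0.45) [[372. 322.]]
scene0 (0.3, -0.3, 0) [[341. 378.]]
```

View pics/c3.png

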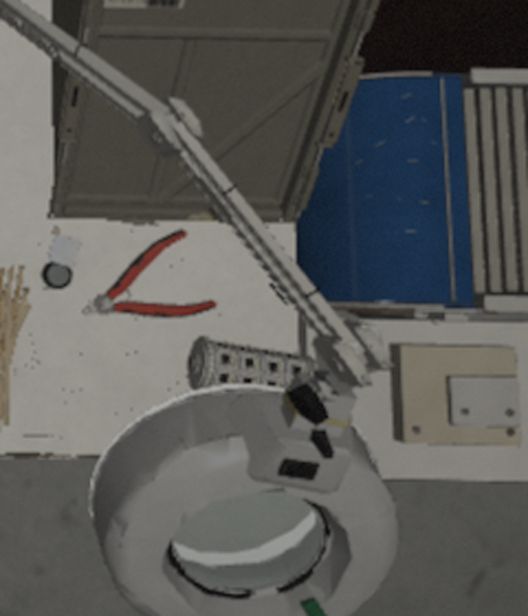

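View pics/c4.png

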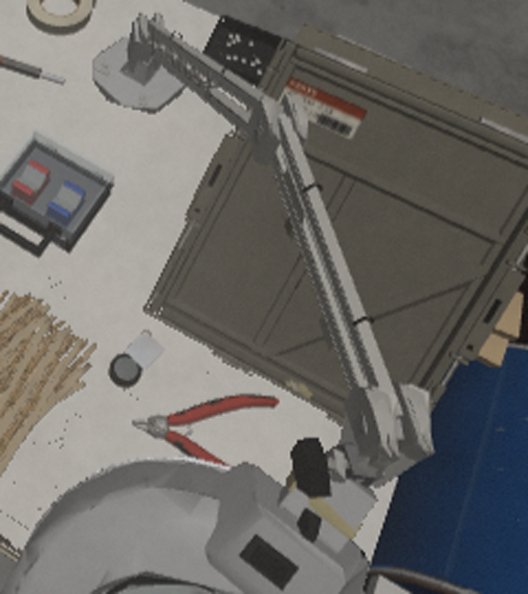

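```bash
cat >> h.py <<'E'
def tri(c1,a,c2,b):
    A=[];
    for c,(u,v) in((c1,a),(c2,b)):
        f,cx,cy=K(c);W=c['world_to_cam'];x,y=(u-cx)/f,(v-cy)/f
        A+= [W[0]-x*W[2],W[1]-y*W[2]]
    A=np.array(A);return np.linalg.lstsq(A[:,:3],-A[:,3],rcond=None)[0]
E
python3 - <<'E'
from h import *
t,s=load('top0'),load('scene0')
print('knob',tri(t,(540,303),s,(461,341)))
print('armend',tri(t,(567,288),s,(500,327)))
print('elbow',tri(t,(478,173),s,(446,187)))
print('corner slot',tri(t,(535,333),s,(440,386)))
E
```

```text
knob [ 0.37378263 -0.40192535  0.31127796]
armend [ 0.40028656 -0.42768719  0.34291026]
elbow [ 0.58147568 -0.30887401  0.30256   ]
corner slot [ 0.32214999 -0.4045962   0.28455597]
```

Run:
```python
from h import *
t,s=load('top0'),load('scene0')
for z in (.25,.28,.3): print(w(t,510,360,z),w(t,441,352,z),w(t,512,297,z))
c=w(t,510,360,.28)
R=[]
for r in (.115,):
  for zc in(.25,.28,.31):
    cc=w(t,510,360,zc)
    P=[(cc[0]+r*np.cos(a),cc[1]+r*np.sin(a),zc) for a in np.linspace(0,2*np.pi,9)]
    print(zc,px(s,P).round(0).tolist())
```

```text
[ 0.27125874 -0.37839729  0.25      ] [ 0.28205137 -0.26118768  0.25      ] [ 0.3766807  -0.38482423  0.25      ]
[ 0.27844545 -0.36588588  0.28      ] [ 0.28880707 -0.25335713  0.28      ] [ 0.3796573  -0.37205615  0.28      ]
[ 0.28323659 -0.35754494  0.3       ] [ 0.29331087 -0.24813676  0.3       ] [ 0.3816417 -0.3635441  0.3      ]
0.25 [[433.0, 332.0], [369.0, 322.0], [317.0, 363.0], [305.0, 443.0], [352.0, 522.0], [435.0, 538.0], [490.0, 477.0], [483.0, 390.0], [433.0, 332.0]]
0.28 [[433.0, 317.0], [366.0, 307.0], [312.0, 348.0], [299.0, 431.0], [348.0, 513.0], [434.0, 529.0], [492.0, 466.0], [485.0, 377.0], [433.0, 317.0]]
0.31 [[432.0, 301.0], [362.0, 290.0], [306.0, 333.0], [292.0, 417.0], [342.0, 502.0], [434.0, 520.0], [494.0, 453.0], [487.0, 362.0], [432.0, 301.0]]
```

>>> {"fn": "jog_arm", "kwargs": {"deltas": [{"z": 50},{"z": 100},{"z": 150},{"z": 200},{"z": 240},{"z": 240}]}}

```text
validation failed for argument at $.de...
```

>>> {"fn": "jog_arm", "kwargs": {"deltas": [{"x": 34,"y": 36,"twist": 8},{"x": 68,"y": 72,"twist": 16},{"x": 102,"y": 110,"twist": 24},{"x": 136,"y": 148,"twist": 32},{"x": 170,"y": 186,"twist": 40},{"x": 204,"y": 224,"twist": 48},{"x": 238,"y": 262,"twist": 56},{"x": 272,"y": 300,"twist": 62},{"x": 306,"y": 343,"twist": 67.5},{"x": 338,"y": 386,"twist": 67.5}]}}

```text
validation failed for argument at $.de...
```

>>> {"fn": "jog_arm", "kwargs": {"deltas": [{"fingers": 0.28},{"fingers": 0.28},{"fingers": 0.28},{"fingers": 0.28}]}}

```text
validation failed for argument at $.de...
```

```bash
cat >> h.py <<'E'
def st():
    o=bot.get_obs(); from scipy.spatial.transform import Rotation as Ro
    R=Ro.from_euler('xyz',o['tcp_rot'],degrees=True).as_matrix(); y=R[:,1]
    print('t',round(o['time'],2),'tcp',(o['ee_pos']*1000).round(1),'jaw',round(np.degrees(np.arctan2(y[1],y[0])),2),'down',R[:,0].round(3),'op',round(o['opening']*1000,1),'F',o['wrist_force'].round(1),'q',o['q'].round(1)); return o
E
python3 -c "
from h import *
st()"
```

```text
t 0.1 tcp [ 182.2 -518.8  247.7] jaw -70.65 down [-0.     0.001 -1.   ] op 85.2 F [-0.2 -0.4 -0.1] q [-70.6   5.   10.   95.1   0.   90. ]
```

>>> {"fn": "jog_arm", "kwargs": {"deltas": [{"x": 0,"y": 0,"z": 50,"twist": 0,"fingers": 1},{"x": 0,"y": 0,"z": 100,"twist": 0,"fingers": 1},{"x": 0,"y": 0,"z": 150,"twist": 0,"fingers": 1},{"x": 0,"y": 0,"z": 200,"twist": 0,"fingers": 1},{"x": 0,"y": 0,"z": 240,"twist": 0,"fingers": 1},{"x": 0,"y": 0,"z": 240,"twist": 0,"fingers": 1}]}}

```text
time: 0.7
ee_pos: [0.1822, -0.5185, 0.4894]
tcp_rot: [88.2, 90.0, -72.5]
wrist_force: [0.8, -1.1, 1.2]
opening: 0.0853
```

>>> {"fn": "jog_arm", "kwargs": {"deltas": [{"x": 34,"y": 36,"z": 0,"twist": 8,"fingers": 0.28},{"x": 68,"y": 72,"z": 0,"twist": 16,"fingers": 0.28},{"x": 102,"y": 110,"z": 0,"twist": 24,"fingers": 0.28},{"x": 136,"y": 148,"z": 0,"twist": 32,"fingers": 0.28},{"x": 170,"y": 186,"z": 0,"twist": 40,"fingers": 0.28},{"x": 204,"y": 224,"z": 0,"twist": 48,"fingers": 0.28},{"x": 238,"y": 262,"z": 0,"twist": 56,"fingers": 0.28},{"x": 272,"y": 300,"z": 0,"twist": 62,"fingers": 0.28},{"x": 306,"y": 343,"z": 0,"twist": 67.5,"fingers": 0.28},{"x": 338,"y": 386,"z": 0,"twist": 67.5,"fingers": 0.28}]}}

```text
time: 1.7
ee_pos: [0.5125, -0.1422, 0.4891]
tcp_rot: [91.5, 90.0, -1.4]
wrist_force: [0.6, -0.5, 0.1]
opening: 0.0238
```

```bash
python3 -c "
from h import *
st()"
```

```text
t 1.7 tcp [ 512.5 -142.2  489.1] jaw -2.96 down [ 0. -0. -1.] op 23.8 F [ 0.6 -0.5  0.1] q [-15.5  20.1  57.9 127.8   0.   77.4]
```

>>> {"fn": "jog_arm", "kwargs": {"deltas": [{"x": 9,"y": 10,"z": -40,"twist": 0,"fingers": 0.28},{"x": 9,"y": 10,"z": -85,"twist": 0,"fingers": 0.28},{"x": 9,"y": 10,"z": -130,"twist": 0,"fingers": 0.28},{"x": 9,"y": 10,"z": -175,"twist": 0,"fingers": 0.28},{"x": 9,"y": 10,"z": -220,"twist": 0,"fingers": 0.28},{"x": 9,"y": 10,"z": -265,"twist": 0,"fingers": 0.28},{"x": 9,"y": 10,"z": -310,"twist": 0,"fingers": 0.28},{"x": 9,"y": 10,"z": -350,"twist": 0,"fingers": 0.28},{"x": 9,"y": 10,"z": -380,"twist": 0,"fingers": 0.28},{"x": 9,"y": 10,"z": -380,"twist": 0,"fingers": 0.28}]}}

```text
time: 2.7
ee_pos: [0.519, -0.1315, 0.1045]
tcp_rot: [-102.1, 89.6, 165.0]
wrist_force: [-1.5, -0.2, -0.6]
opening: 0.0237
```

```bash
python3 -c "
from h import *
st()
shot('scene','s1');crop('s1',215,380,130,290,4.5,'c5')"
```

```text
t 2.7 tcp [ 519.  -131.5  104.5] jaw -2.95 down [-0.007  0.002 -1.   ] op 23.7 F [-1.5 -0.2 -0.6] q [-14.2   3.   -7.9  79.5   0.   78.7]
```

View pics/c5.png

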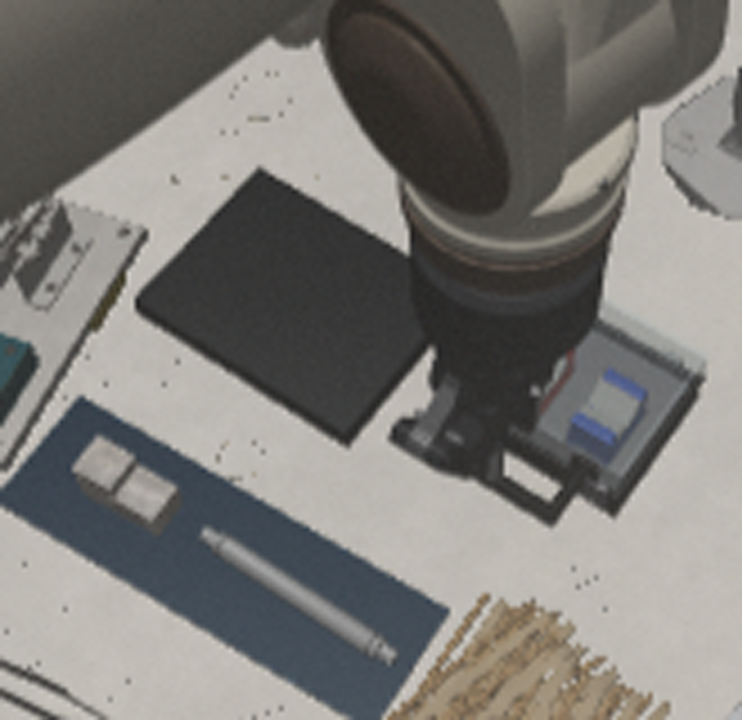

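>>> {"fn": "jog_arm", "kwargs": {"deltas": [{"x": 2,"y": -1,"z": -25,"twist": 0,"fingers": 0.28},{"x": 2,"y": -1,"z": -45,"twist": 0,"fingers": 0.28},{"x": 2,"y": -1,"z": -60,"twist": 0,"fingers": 0.28},{"x": 2,"y": -1,"z": -68,"twist": 0,"fingers": 0.28},{"x": 2,"y": -1,"z": -68,"twist": 0,"fingers": 0.28}]}}

```text
time: 3.25
ee_pos: [0.5223, -0.1329, 0.0397]
tcp_rot: [-102.7, 89.8, 164.3]
wrist_force: [0.7, -0.6, -0.1]
opening: 0.024
```

>>> {"fn": "jog_arm", "kwargs": {"deltas": [{"x": 0,"y": 0,"z": 0,"twist": 0,"fingers": 0.0},{"x": 0,"y": 0,"z": 0,"twist": 0,"fingers": 0.0},{"x": 0,"y": 0,"z": 0,"twist": 0,"fingers": 0.0},{"x": 0,"y": 0,"z": 0,"twist": 0,"fingers": 0.0}], "grip_force": 20}}

```text
time: 3.65
ee_pos: [0.5232, -0.133, 0.0408]
tcp_rot: [-108.3, 89.9, 158.7]
wrist_force: [2.2, -0.1, 4.6]
opening: 0.0091
```

```bash
python3 -c "
from h import *
st()"
```

```text
t 3.65 tcp [ 523.2 -133.    40.8] jaw -2.95 down [-0.002  0.001 -1.   ] op 9.1 F [ 2.2 -0.1  4.6] q [-14.3   4.9 -13.1  72.1   0.   78.7]
```

```bash
python3 -c "
import numpy as np
r=np.hypot(.116,.015);a0=np.arctan2(.015,-.116)
for th in np.arange(0,2.01,.1):
    d=r*np.cos(a0-th)+.116;z=r*np.sin(a0-th)-.015;y=np.radians(-3.1)
    print(round(th,1),(np.array([d*np.cos(y),d*np.sin(y),z])*1000).round(0))"
```

```text
0.0 [-0.  0.  0.]
0.1 [ 2. -0. 12.]
0.2 [ 5. -0. 23.]
0.3 [10. -1. 34.]
0.4 [15. -1. 44.]
0.5 [21. -1. 54.]
0.6 [29. -2. 63.]
0.7 [37. -2. 71.]
0.8 [46. -2. 79.]
0.9 [56. -3. 85.]
1.0 [66. -4. 91.]
1.1 [77. -4. 95.]
1.2 [88. -5. 99.]
1.3 [ 99.  -5. 101.]
1.4 [111.  -6. 102.]
1.5 [123.  -7. 102.]
1.6 [134.  -7. 101.]
1.7 [146.  -8.  98.]
1.8 [157.  -8.  95.]
1.9 [167.  -9.  90.]
2.0 [178. -10.  84.]
```

>>> {"fn": "jog_arm", "kwargs": {"deltas": [{"x": 2,"y": 0,"z": 12,"twist": 0,"fingers": 0},{"x": 5,"y": 0,"z": 23,"twist": 0,"fingers": 0},{"x": 10,"y": -1,"z": 34,"twist": 0,"fingers": 0},{"x": 15,"y": -1,"z": 44,"twist": 0,"fingers": 0},{"x": 21,"y": -1,"z": 54,"twist": 0,"fingers": 0},{"x": 29,"y": -2,"z": 63,"twist": 0,"fingers": 0},{"x": 37,"y": -2,"z": 71,"twist": 0,"fingers": 0},{"x": 46,"y": -2,"z": 79,"twist": 0,"fingers": 0},{"x": 46,"y": -2,"z": 79,"twist": 0,"fingers": 0},{"x": 46,"y": -2,"z": 79,"twist": 0,"fingers": 0}]}}

```text
time: 4.65
ee_pos: [0.5683, -0.1354, 0.1214]
tcp_rot: [-78.9, 89.8, -171.9]
wrist_force: [-10.3, -1.3, 10.6]
opening: 0.009
```

```bash
python3 -c "
from h import *
st()
shot('scene','s2');crop('s2',215,380,130,290,4.5,'c6')"
```

```text
t 4.65 tcp [ 568.3 -135.4  121.4] jaw -2.98 down [-0.003 -0.    -1.   ] op 9.0 F [-10.3  -1.3  10.6] q [-13.4   9.2   0.7  81.7  -0.1  79.6]
```

View pics/c6.png

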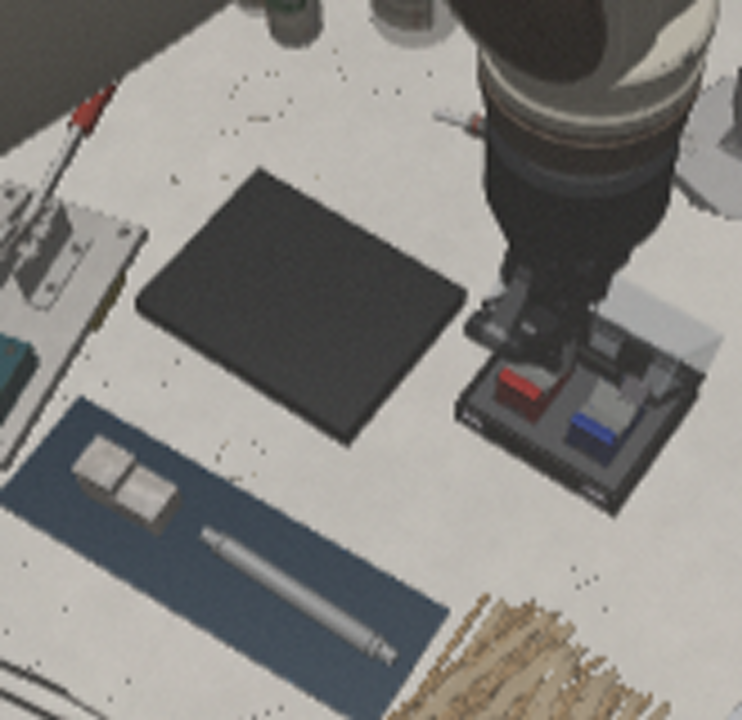

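>>> {"fn": "jog_arm", "kwargs": {"deltas": [{"x": 8,"y": 0,"z": 7,"twist": 0,"fingers": 0},{"x": 18,"y": -1,"z": 13,"twist": 0,"fingers": 0},{"x": 29,"y": -2,"z": 17,"twist": 0,"fingers": 0},{"x": 40,"y": -2,"z": 21,"twist": 0,"fingers": 0},{"x": 52,"y": -3,"z": 23,"twist": 0,"fingers": 0},{"x": 64,"y": -4,"z": 24,"twist": 0,"fingers": 0},{"x": 76,"y": -5,"z": 24,"twist": 0,"fingers": 0},{"x": 88,"y": -5,"z": 23,"twist": 0,"fingers": 0},{"x": 100,"y": -6,"z": 20,"twist": 0,"fingers": 0},{"x": 100,"y": -6,"z": 20,"twist": 0,"fingers": 0}]}}

```text
time: 5.7
ee_pos: [0.6697, -0.1413, 0.1419]
tcp_rot: [-70.0, 89.9, -162.9]
wrist_force: [1.7, 1.2, 3.6]
opening: 0.0091
```

```bash
python3 -c "
from h import *
st()"
```

```text
t 5.7 tcp [ 669.7 -141.3  141.9] jaw -2.96 down [-0.002 -0.001 -1.   ] op 9.1 F [1.7 1.2 3.6] q [-11.9  23.2  20.   87.   -0.1  81.1]
```

>>> {"fn": "jog_arm", "kwargs": {"deltas": [{"x": 7,"y": 0,"z": -3,"twist": 0,"fingers": 0},{"x": 14,"y": -1,"z": -6,"twist": 0,"fingers": 0},{"x": 21,"y": -1,"z": -10,"twist": 0,"fingers": 0},{"x": 21,"y": -1,"z": -10,"twist": 0,"fingers": 0}]}}

```text
time: 6.1
ee_pos: [0.6925, -0.1425, 0.1319]
tcp_rot: [23.9, 89.9, -69.1]
wrist_force: [3.4, 0.1, 4.3]
opening: 0.009
```

>>> {"fn": "jog_arm", "kwargs": {"deltas": [{"x": 0,"y": 0,"z": 0,"twist": 0,"fingers": 0.3},{"x": 0,"y": 0,"z": 0,"twist": 0,"fingers": 0.3},{"x": 0,"y": 0,"z": 0,"twist": 0,"fingers": 0.3},{"x": 0,"y": 0,"z": 20,"twist": 0,"fingers": 0.3},{"x": 0,"y": 0,"z": 50,"twist": 0,"fingers": 0.4},{"x": -20,"y": 0,"z": 80,"twist": 0,"fingers": 0.68},{"x": -60,"y": 0,"z": 90,"twist": 0,"fingers": 0.68},{"x": -100,"y": 0,"z": 90,"twist": 0,"fingers": 0.68},{"x": -100,"y": 0,"z": 90,"twist": 0,"fingers": 0.68}]}}

```text
time: 7.0
ee_pos: [0.588, -0.1423, 0.2222]
tcp_rot: [-66.0, 89.9, -159.0]
wrist_force: [0.1, -0.3, 0.4]
opening: 0.0582
```

```bash
python3 -c "
from h import *
st()
shot('scene','s3');crop('s3',215,380,130,290,4.5,'c7');shot('top','t3');crop('t3',250,390,110,280,3.5,'c8')"
```

```text
t 7.0 tcp [ 588.  -142.3  222.2] jaw -3.0 down [-0.002 -0.001 -1.   ] op 58.2 F [ 0.1 -0.3  0.4] q [-13.6  12.3  15.4  93.2  -0.1  79.4]
```

View pics/c7.png

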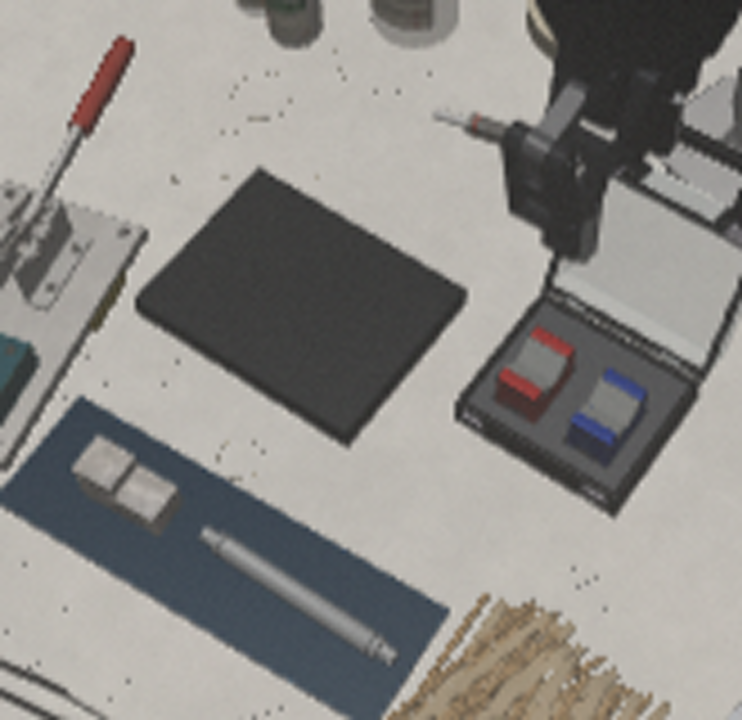

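View pics/c8.png

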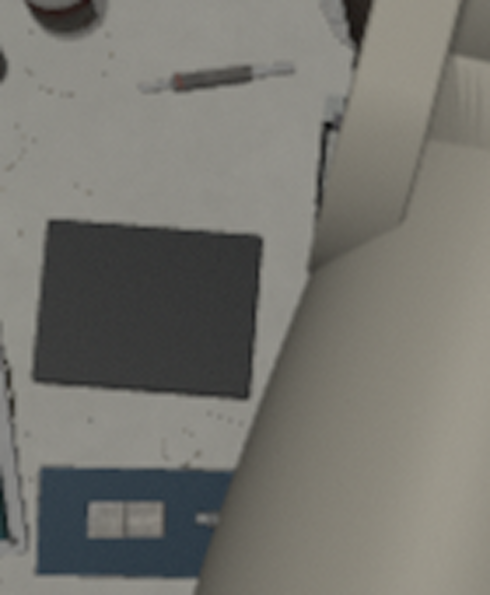

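Run:
```python
from fit import *
t,s=load('top0'),load('s3')
T=lambda p:(t,5.5,250,160,p); S=lambda p:(s,4.5,215,130,p)
z=.04
r=[(540,328,(.019,.012,z)),(574,347,(.019,-.012,z)),(502,372,(-.019,.012,z)),(538,398,(-.019,-.012,z))]
b=[(608,370,(.019,.012,z)),(645,395,(.019,-.012,z)),(574,415,(-.019,.012,z)),(612,441,(-.019,-.012,z))]
fit([S(r)],[.58,-.11,0]);fit([S(b)],[.58,-.15,0])
```

```text
p [ 0.5916 -0.1139] deg -3.79
[[0.0, -1.1], [1.0, -0.2], [-0.8, 0.7], [-0.1, 0.3]]
p [ 0.5882 -0.1573] deg -2.98
[[0.3, -0.9], [1.1, -1.3], [-1.0, 1.2], [-0.4, 0.8]]
```

>>> {"fn": "jog_arm", "kwargs": {"deltas": [{"x": 2,"y": 28,"z": -40,"twist": 0,"fingers": 0.68},{"x": 2,"y": 28,"z": -80,"twist": 0,"fingers": 0.68},{"x": 2,"y": 28,"z": -120,"twist": 0,"fingers": 0.68},{"x": 2,"y": 28,"z": -150,"twist": 0,"fingers": 0.68},{"x": 2,"y": 28,"z": -170,"twist": 0,"fingers": 0.68},{"x": 2,"y": 28,"z": -178,"twist": 0,"fingers": 0.68},{"x": 2,"y": 28,"z": -182,"twist": 0,"fingers": 0.68},{"x": 2,"y": 28,"z": -182,"twist": 0,"fingers": 0.68}]}}

```text
time: 7.9
ee_pos: [0.5945, -0.1146, 0.0408]
tcp_rot: [50.6, 89.9, -42.3]
wrist_force: [-0.7, -1.1, -0.1]
opening: 0.0583
```

```bash
python3 -c "
from h import *
st()
shot('scene','s4');crop('s4',275,380,160,270,6,'c9')"
```

```text
t 7.9 tcp [ 594.5 -114.6   40.8] jaw -2.97 down [ 0.002 -0.001 -1.   ] op 58.3 F [-0.7 -1.1 -0.1] q [-10.9  13.4  -3.4  73.1  -0.1  82.1]
```

View pics/c9.png

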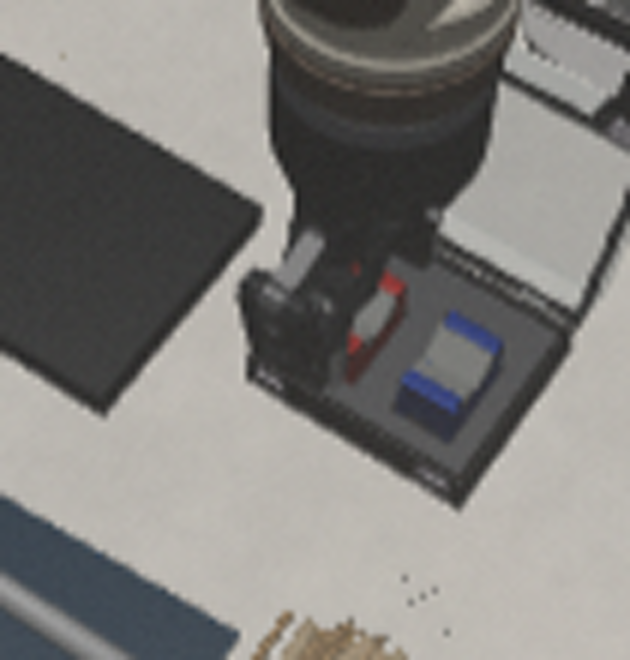

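>>> {"fn": "jog_arm", "kwargs": {"deltas": [{"x": -4,"y": 0,"z": -1,"twist": 0,"fingers": 0.68},{"x": -4,"y": 0,"z": -1,"twist": 0,"fingers": 0.68},{"x": -4,"y": 0,"z": -1,"twist": 0,"fingers": 0.68},{"x": -4,"y": 0,"z": -1,"twist": 0,"fingers": 0.2},{"x": -4,"y": 0,"z": -1,"twist": 0,"fingers": 0.2},{"x": -4,"y": 0,"z": -1,"twist": 0,"fingers": 0.2},{"x": -4,"y": 0,"z": -1,"twist": 0,"fingers": 0.2},{"x": -4,"y": 0,"z": -1,"twist": 0,"fingers": 0.2}], "grip_force": 50}}

```text
time: 8.75
ee_pos: [0.591, -0.1148, 0.041]
tcp_rot: [64.4, 89.8, -28.5]
wrist_force: [-1.0, -0.1, 5.4]
opening: 0.0367
```

```bash
python3 -c "
from h import *
st()"
```

```text
t 8.75 tcp [ 591.  -114.8   41. ] jaw -2.97 down [ 0.003 -0.002 -1.   ] op 36.7 F [-1.  -0.1  5.4] q [-11.   12.9  -4.   72.9  -0.1  82. ]
```

>>> {"fn": "jog_arm", "kwargs": {"deltas": [{"x": 0,"y": 0,"z": 8,"twist": 0,"fingers": 0.2},{"x": 0,"y": 0,"z": 22,"twist": 0,"fingers": 0.2},{"x": 0,"y": 0,"z": 42,"twist": 0,"fingers": 0.2},{"x": -3,"y": 12,"z": 55,"twist": 0,"fingers": 0.2},{"x": -9,"y": 35,"z": 60,"twist": 0,"fingers": 0.2},{"x": -16,"y": 65,"z": 60,"twist": 0,"fingers": 0.2},{"x": -24,"y": 100,"z": 60,"twist": 0,"fingers": 0.2},{"x": -33,"y": 135,"z": 60,"twist": 0,"fingers": 0.2},{"x": -40,"y": 162,"z": 55,"twist": 0,"fingers": 0.2},{"x": -42,"y": 172,"z": 50,"twist": 0,"fingers": 0.2}]}}

```text
time: 9.75
ee_pos: [0.5481, 0.0601, 0.0917]
tcp_rot: [76.9, 89.8, -15.9]
wrist_force: [-0.1, 0.1, -1.9]
opening: 0.0368
```

>>> {"fn": "jog_arm", "kwargs": {"deltas": [{"x": 0,"y": 0,"z": 0,"twist": 0,"fingers": 0.2},{"x": 0,"y": 0,"z": 0,"twist": 0,"fingers": 0.2}]}}

```text
time: 9.95
ee_pos: [0.5482, 0.0601, 0.092]
tcp_rot: [76.2, 89.8, -16.6]
wrist_force: [0.5, 0.1, -2.2]
opening: 0.0362
```

```bash
python3 -c "
from h import *
st()
shot('scene','s5');crop('s5',215,380,130,270,4.5,'c10')"
```

```text
t 9.95 tcp [548.2  60.1  92. ] jaw -2.8 down [ 0.004 -0.001 -1.   ] op 36.2 F [ 0.5  0.1 -2.2] q [ 6.3  4.8 -7.4 77.6 -0.1 99.1]
```

View pics/c10.png

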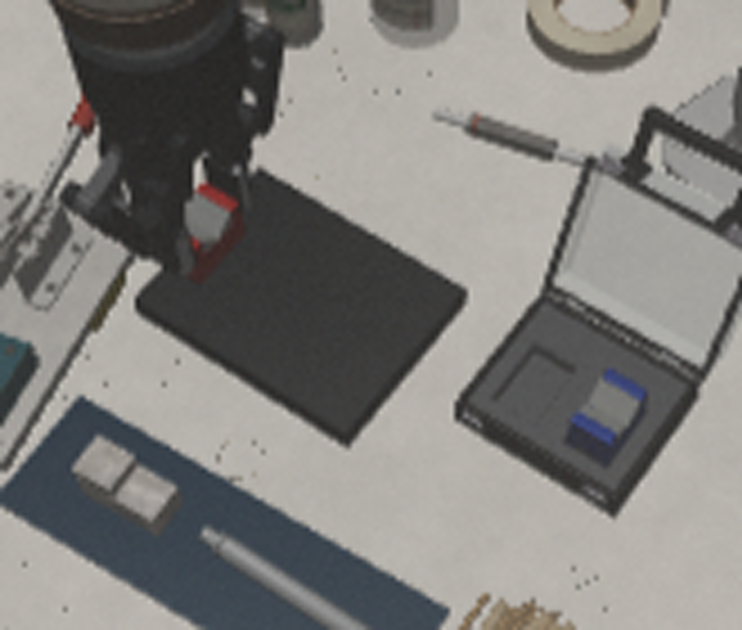

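>>> {"fn": "jog_arm", "kwargs": {"deltas": [{"x": 0,"y": -3,"z": -12,"twist": -0.4,"fingers": 0.2},{"x": 0,"y": -3,"z": -24,"twist": -0.4,"fingers": 0.2},{"x": 0,"y": -3,"z": -34,"twist": -0.4,"fingers": 0.2},{"x": 0,"y": -3,"z": -39,"twist": -0.4,"fingers": 0.2},{"x": 0,"y": -3,"z": -42,"twist": -0.4,"fingers": 0.2},{"x": 0,"y": -3,"z": -42,"twist": -0.4,"fingers": 0.2},{"x": 0,"y": -3,"z": -42,"twist": -0.4,"fingers": 0.2}]}}

```text
time: 10.7
ee_pos: [0.5486, 0.0566, 0.0503]
tcp_rot: [78.2, 89.7, -15.0]
wrist_force: [0.1, -0.0, -1.8]
opening: 0.0368
```

```bash
python3 -c "
from h import *
st()
shot('scene','s6');crop('s6',215,320,140,250,6,'c11')"
```

```text
t 10.7 tcp [548.6  56.6  50.3] jaw -3.24 down [ 0.005 -0.001 -1.   ] op 36.8 F [ 0.1 -0.  -1.8] q [  5.9   5.8 -11.   72.9  -0.1  99.2]
```

View pics/c11.png

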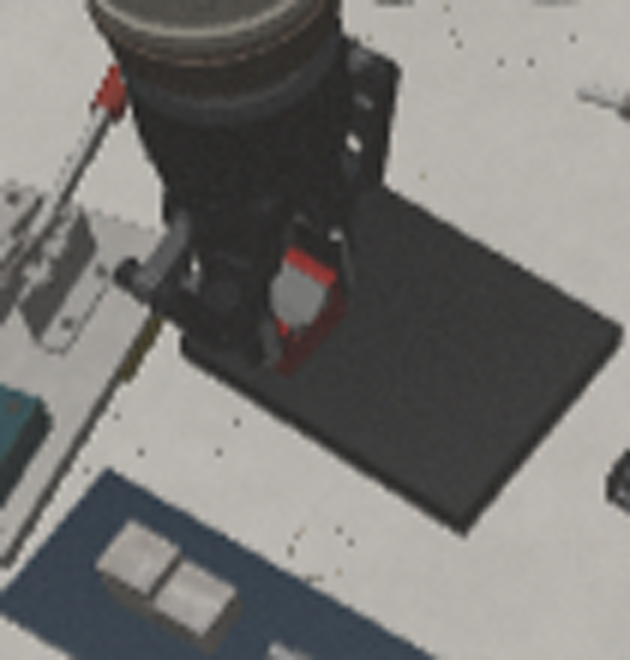

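Still hanging by its weight; lower in small steps until contact shows.

>>> {"fn": "jog_arm", "kwargs": {"deltas": [{"x": 0,"y": 0,"z": -1,"twist": 0,"fingers": 0.2},{"x": 0,"y": 0,"z": -2,"twist": 0,"fingers": 0.2},{"x": 0,"y": 0,"z": -2,"twist": 0,"fingers": 0.2}]}}

```text
time: 11.05
ee_pos: [0.5489, 0.0568, 0.049]
tcp_rot: [82.5, 89.7, -10.8]
wrist_force: [-0.3, -0.5, 3.2]
opening: 0.0371
```

Contact. Release to 58 mm and rise.

>>> {"fn": "jog_arm", "kwargs": {"deltas": [{"x": 0,"y": 0,"z": 0,"twist": 0,"fingers": 0.6},{"x": 0,"y": 0,"z": 0,"twist": 0,"fingers": 0.68},{"x": 0,"y": 0,"z": 0,"twist": 0,"fingers": 0.68},{"x": 0,"y": 0,"z": 20,"twist": 0,"fingers": 0.68},{"x": 0,"y": 0,"z": 50,"twist": 0,"fingers": 0.68},{"x": 6,"y": -40,"z": 70,"twist": 0,"fingers": 0.68},{"x": 14,"y": -85,"z": 80,"twist": 0,"fingers": 0.68},{"x": 22,"y": -130,"z": 80,"twist": 0,"fingers": 0.68},{"x": 30,"y": -175,"z": 80,"twist": 0,"fingers": 0.68},{"x": 38,"y": -214,"z": 75,"twist": 0,"fingers": 0.68}]}}

```text
time: 12.05
ee_pos: [0.5873, -0.1596, 0.1248]
tcp_rot: [80.6, 89.6, -12.6]
wrist_force: [2.0, 1.1, -0.7]
opening: 0.0582
```

>>> {"fn": "jog_arm", "kwargs": {"deltas": [{"x": 0,"y": 0,"z": 0,"twist": 0,"fingers": 0.68},{"x": 0,"y": 0,"z": 0,"twist": 0,"fingers": 0.68}]}}

```text
time: 12.25
ee_pos: [0.5871, -0.1606, 0.1243]
tcp_rot: [82.1, 89.6, -11.3]
wrist_force: [0.3, 0.5, 0.4]
opening: 0.0583
```

```bash
python3 -c "
from h import *
st()
shot('scene','s7');crop('s7',215,380,130,270,4.5,'c12')"
```

```text
t 12.25 tcp [ 587.1 -160.6  124.3] jaw -3.38 down [ 0.007 -0.001 -1.   ] op 58.3 F [0.3 0.5 0.4] q [-15.3  12.    4.2  81.8   0.   78.1]
```

View pics/c12.png

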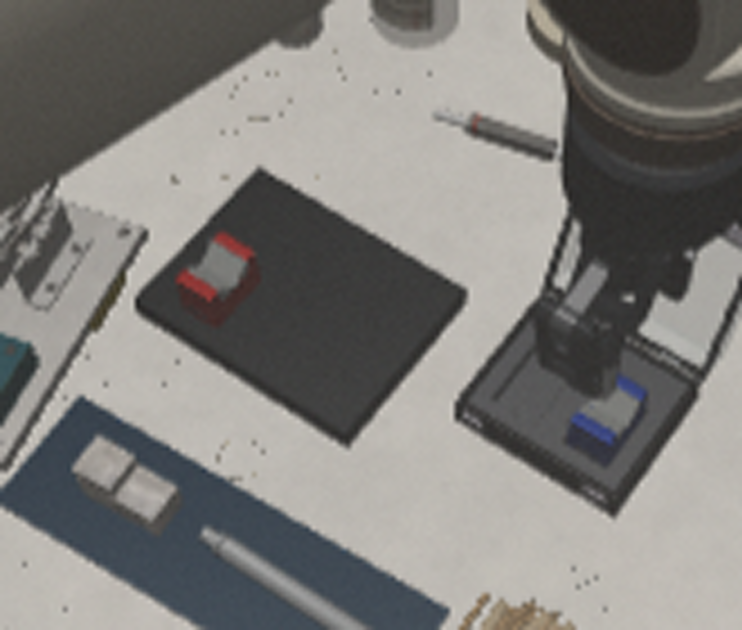

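>>> {"fn": "jog_arm", "kwargs": {"deltas": [{"x": 1,"y": 2,"z": -30,"twist": 0.3,"fingers": 0.68},{"x": 1,"y": 2,"z": -55,"twist": 0.3,"fingers": 0.68},{"x": 1,"y": 2,"z": -72,"twist": 0.3,"fingers": 0.68},{"x": 1,"y": 2,"z": -80,"twist": 0.3,"fingers": 0.68},{"x": 1,"y": 2,"z": -84,"twist": 0.3,"fingers": 0.68},{"x": 1,"y": 2,"z": -84,"twist": 0.3,"fingers": 0.68},{"x": 1,"y": 2,"z": -84,"twist": 0.3,"fingers": 0.68}]}}

```text
time: 13.0
ee_pos: [0.5887, -0.1574, 0.0417]
tcp_rot: [82.1, 89.5, -10.9]
wrist_force: [-0.0, -0.6, 0.3]
opening: 0.0581
```

```bash
python3 -c "
from h import *
st()"
```

```text
t 13.0 tcp [ 588.7 -157.4   41.7] jaw -2.98 down [ 0.008 -0.002 -1.   ] op 58.1 F [-0.  -0.6  0.3] q [-15.   13.6  -3.1  72.8   0.   78. ]
```

>>> {"fn": "jog_arm", "kwargs": {"deltas": [{"x": 0,"y": 0,"z": -2,"twist": 0,"fingers": 0.2},{"x": 0,"y": 0,"z": -2,"twist": 0,"fingers": 0.2},{"x": 0,"y": 0,"z": -2,"twist": 0,"fingers": 0.2},{"x": 0,"y": 0,"z": -2,"twist": 0,"fingers": 0.2},{"x": 0,"y": 0,"z": -2,"twist": 0,"fingers": 0.2}], "grip_force": 50}}

```text
time: 13.5
ee_pos: [0.5888, -0.1575, 0.0407]
tcp_rot: [82.0, 89.5, -11.0]
wrist_force: [-2.4, 1.2, 6.2]
opening: 0.0371
```

```bash
python3 -c "
from h import *
st()"
```

```text
t 13.5 tcp [ 588.8 -157.5   40.7] jaw -2.99 down [ 0.009 -0.002 -1.   ] op 37.1 F [-2.4  1.2  6.2] q [-15.   13.6  -3.2  72.7   0.   78. ]
```

>>> {"fn": "jog_arm", "kwargs": {"deltas": [{"x": 0,"y": 0,"z": 8,"twist": 0,"fingers": 0.2},{"x": 0,"y": 0,"z": 22,"twist": 0,"fingers": 0.2},{"x": 0,"y": 0,"z": 42,"twist": 0,"fingers": 0.2},{"x": -3,"y": 10,"z": 55,"twist": 0,"fingers": 0.2},{"x": -10,"y": 32,"z": 60,"twist": 0,"fingers": 0.2},{"x": -19,"y": 62,"z": 60,"twist": 0,"fingers": 0.2},{"x": -28,"y": 92,"z": 60,"twist": 0,"fingers": 0.2},{"x": -37,"y": 122,"z": 58,"twist": 0,"fingers": 0.2},{"x": -43,"y": 140,"z": 52,"twist": 0,"fingers": 0.2},{"x": -44,"y": 144,"z": 45,"twist": 0,"fingers": 0.2}]}}

```text
time: 14.5
ee_pos: [0.5445, -0.0113, 0.0867]
tcp_rot: [85.6, 89.4, -7.3]
wrist_force: [1.1, -0.4, -2.6]
opening: 0.0367
```

>>> {"fn": "jog_arm", "kwargs": {"deltas": [{"x": 0,"y": 0,"z": 0,"twist": 0,"fingers": 0.2},{"x": 0,"y": 0,"z": 0,"twist": 0,"fingers": 0.2}]}}

```text
time: 14.7
ee_pos: [0.5446, -0.0115, 0.0871]
tcp_rot: [85.2, 89.4, -7.6]
wrist_force: [0.7, 0.7, -1.5]
opening: 0.0367
```

```bash
python3 -c "
from h import *
st()"
```

```text
t 14.7 tcp [544.6 -11.5  87.1] jaw -2.85 down [ 0.011 -0.001 -1.   ] op 36.7 F [ 0.7  0.7 -1.5] q [-1.2  3.6 -9.2 76.6 -0.1 91.7]
```

>>> {"fn": "jog_arm", "kwargs": {"deltas": [{"x": 0,"y": -1.5,"z": -12,"twist": -0.4,"fingers": 0.2},{"x": 0,"y": -1.5,"z": -22,"twist": -0.4,"fingers": 0.2},{"x": 0,"y": -1.5,"z": -30,"twist": -0.4,"fingers": 0.2},{"x": 0,"y": -1.5,"z": -35,"twist": -0.4,"fingers": 0.2},{"x": 0,"y": -1.5,"z": -37,"twist": -0.4,"fingers": 0.2},{"x": 0,"y": -1.5,"z": -37,"twist": -0.4,"fingers": 0.2},{"x": 0,"y": -1.5,"z": -37,"twist": -0.4,"fingers": 0.2}]}}

```text
time: 15.4
ee_pos: [0.5448, -0.013, 0.0504]
tcp_rot: [85.4, 89.4, -7.9]
wrist_force: [0.8, -1.0, -1.0]
opening: 0.037
```

>>> {"fn": "jog_arm", "kwargs": {"deltas": [{"x": 0,"y": 0,"z": -1,"twist": 0,"fingers": 0.2},{"x": 0,"y": 0,"z": -1.5,"twist": 0,"fingers": 0.2},{"x": 0,"y": 0,"z": -1.5,"twist": 0,"fingers": 0.2}]}}

```text
time: 15.7
ee_pos: [0.5448, -0.0129, 0.049]
tcp_rot: [85.6, 89.3, -7.6]
wrist_force: [-0.5, 0.3, -1.5]
opening: 0.037
```

>>> {"fn": "jog_arm", "kwargs": {"deltas": [{"x": 0,"y": 0,"z": -1,"twist": 0,"fingers": 0.2},{"x": 0,"y": 0,"z": -1,"twist": 0,"fingers": 0.2}]}}

```text
time: 15.9
ee_pos: [0.5449, -0.0129, 0.0487]
tcp_rot: [85.9, 89.3, -7.4]
wrist_force: [-2.5, -0.1, 5.5]
opening: 0.0367
```

>>> {"fn": "jog_arm", "kwargs": {"deltas": [{"x": 0,"y": 0,"z": 0,"twist": 0,"fingers": 0.6},{"x": 0,"y": 0,"z": 0,"twist": 0,"fingers": 0.68},{"x": 0,"y": 0,"z": 0,"twist": 0,"fingers": 0.68},{"x": 0,"y": 0,"z": 20,"twist": 0,"fingers": 0.68},{"x": 0,"y": 0,"z": 50,"twist": 0,"fingers": 0.6},{"x": -25,"y": -14,"z": 75,"twist": 0,"fingers": 0.5},{"x": -60,"y": -32,"z": 80,"twist": 1,"fingers": 0.45},{"x": -95,"y": -50,"z": 80,"twist": 1,"fingers": 0.45},{"x": -114,"y": -59,"z": 75,"twist": 1,"fingers": 0.45},{"x": -114,"y": -59,"z": 70,"twist": 1,"fingers": 0.45}]}}

```text
time: 16.9
ee_pos: [0.4294, -0.0728, 0.1191]
tcp_rot: [84.6, 89.3, -7.7]
wrist_force: [0.4, 0.1, -0.9]
opening: 0.0387
```

```bash
python3 -c "
from h import *
st()
shot('scene','s8');crop('s8',215,380,130,290,4.5,'c13')"
```

```text
t 16.9 tcp [429.4 -72.8 119.1] jaw -2.34 down [ 0.013 -0.002 -1.   ] op 38.7 F [ 0.4  0.1 -0.9] q [ -9.6 -12.1 -20.5  80.9   0.   82.7]
```

View pics/c13.png

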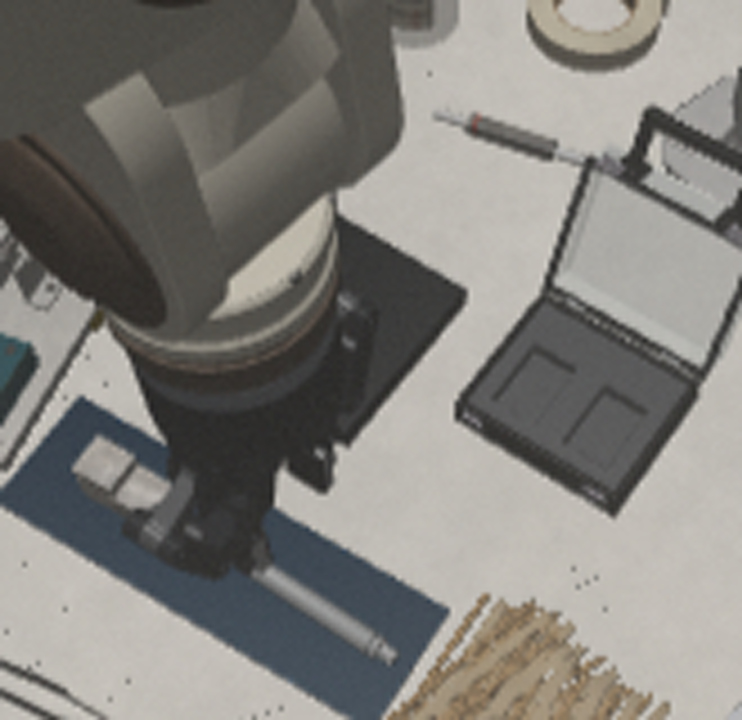

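>>> {"fn": "jog_arm", "kwargs": {"deltas": [{"x": 1,"y": 1,"z": -30,"twist": 0.3,"fingers": 0.45},{"x": 1,"y": 1,"z": -60,"twist": 0.3,"fingers": 0.45},{"x": 1,"y": 1,"z": -80,"twist": 0.3,"fingers": 0.45},{"x": 1,"y": 1,"z": -90,"twist": 0.3,"fingers": 0.45},{"x": 1,"y": 1,"z": -96,"twist": 0.3,"fingers": 0.45},{"x": 1,"y": 1,"z": -97,"twist": 0.3,"fingers": 0.45},{"x": 1,"y": 1,"z": -97,"twist": 0.3,"fingers": 0.45}]}}

```text
time: 17.65
ee_pos: [0.4319, -0.0713, 0.0219]
tcp_rot: [85.6, 89.2, -6.4]
wrist_force: [-0.3, 0.2, -0.0]
opening: 0.0386
```

```bash
python3 -c "
from h import *
st()
shot('scene','s9');crop('s9',215,320,200,290,7,'c14')"
```

```text
t 17.65 tcp [431.9 -71.3  21.9] jaw -2.01 down [ 0.013 -0.001 -1.   ] op 38.6 F [-0.3  0.2 -0. ] q [ -9.4  -9.4 -29.   69.6   0.   82.6]
```

View pics/c14.png

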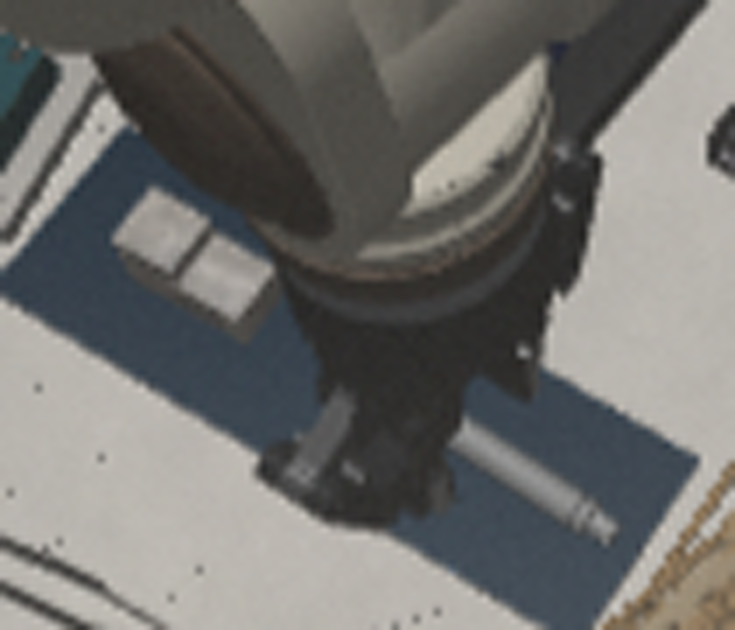

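>>> {"fn": "jog_arm", "kwargs": {"deltas": [{"x": 0,"y": 0,"z": 0,"twist": 0,"fingers": 0},{"x": 0,"y": 0,"z": 0,"twist": 0,"fingers": 0},{"x": 0,"y": 0,"z": 0,"twist": 0,"fingers": 0},{"x": 0,"y": 0,"z": 0,"twist": 0,"fingers": 0},{"x": 0,"y": 0,"z": 0,"twist": 0,"fingers": 0},{"x": 0,"y": 0,"z": 0,"twist": 0,"fingers": 0}], "grip_force": 40}}

```text
time: 18.3
ee_pos: [0.4325, -0.0715, 0.0229]
tcp_rot: [85.4, 89.1, -6.6]
wrist_force: [-1.2, 0.0, 6.2]
opening: 0.01
```

```bash
python3 -c "
from h import *
st()"
```

```text
t 18.3 tcp [432.5 -71.5  22.9] jaw -2.02 down [ 0.015 -0.002 -1.   ] op 10.0 F [-1.2  0.   6.2] q [ -9.4  -9.4 -29.   69.6   0.   82.6]
```

>>> {"fn": "jog_arm", "kwargs": {"deltas": [{"x": 0,"y": 0,"z": 0,"twist": 0,"fingers": 0.3},{"x": 0,"y": 0,"z": 0,"twist": 0,"fingers": 0.3},{"x": 0,"y": 0,"z": -3,"twist": 0,"fingers": 0.3},{"x": 0,"y": 0,"z": -3,"twist": 0,"fingers": 0.3},{"x": 0,"y": 0,"z": -3,"twist": 0,"fingers": 0.3}]}}

```text
time: 18.8
ee_pos: [0.4323, -0.0714, 0.0196]
tcp_rot: [85.6, 89.2, -6.4]
wrist_force: [-0.5, 0.2, -0.4]
opening: 0.0258
```

>>> {"fn": "jog_arm", "kwargs": {"deltas": [{"x": 0,"y": 0,"z": 0,"twist": 0,"fingers": 0},{"x": 0,"y": 0,"z": 0,"twist": 0,"fingers": 0},{"x": 0,"y": 0,"z": 0,"twist": 0,"fingers": 0},{"x": 0,"y": 0,"z": 0,"twist": 0,"fingers": 0},{"x": 0,"y": 0,"z": 0,"twist": 0,"fingers": 0},{"x": 0,"y": 0,"z": 0,"twist": 0,"fingers": 0}], "grip_force": 40}}

```text
time: 19.4
ee_pos: [0.4322, -0.0714, 0.0197]
tcp_rot: [85.7, 89.2, -6.4]
wrist_force: [-1.7, 0.1, 2.6]
opening: 0.0098
```

>>> {"fn": "jog_arm", "kwargs": {"deltas": [{"x": 0,"y": 0,"z": 10,"twist": 0,"fingers": 0},{"x": 0,"y": 0,"z": 28,"twist": 0,"fingers": 0},{"x": 0,"y": 0,"z": 50,"twist": 0,"fingers": 0},{"x": 0,"y": 0,"z": 70,"twist": 0,"fingers": 0},{"x": 10,"y": 8,"z": 85,"twist": -0.5,"fingers": 0},{"x": 32,"y": 26,"z": 90,"twist": -1,"fingers": 0},{"x": 60,"y": 48,"z": 90,"twist": -1.2,"fingers": 0},{"x": 88,"y": 71,"z": 90,"twist": -1.2,"fingers": 0},{"x": 108,"y": 88,"z": 88,"twist": -1.2,"fingers": 0},{"x": 114,"y": 93,"z": 85,"twist": -1.2,"fingers": 0}]}}

```text
time: 20.4
ee_pos: [0.5479, 0.0231, 0.1048]
tcp_rot: [87.0, 89.1, -6.1]
wrist_force: [-0.8, -0.7, -0.9]
opening: 0.0101
```

>>> {"fn": "jog_arm", "kwargs": {"deltas": [{"x": 0,"y": 0,"z": 0,"twist": 0,"fingers": 0},{"x": 0,"y": 0,"z": 0,"twist": 0,"fingers": 0}]}}

```text
time: 20.6
ee_pos: [0.5475, 0.0229, 0.1049]
tcp_rot: [86.5, 89.2, -6.6]
wrist_force: [0.1, -0.2, -1.7]
opening: 0.0104
```

```bash
python3 -c "
from h import *
st()
shot('scene','s10');crop('s10',215,350,130,240,5.5,'c15')"
```

```text
t 20.6 tcp [547.5  22.9 104.9] jaw -3.12 down [ 0.015 -0.002 -1.   ] op 10.4 F [ 0.1 -0.2 -1.7] q [ 2.5  3.5 -7.4 78.3 -0.1 95.6]
```

View pics/c15.png

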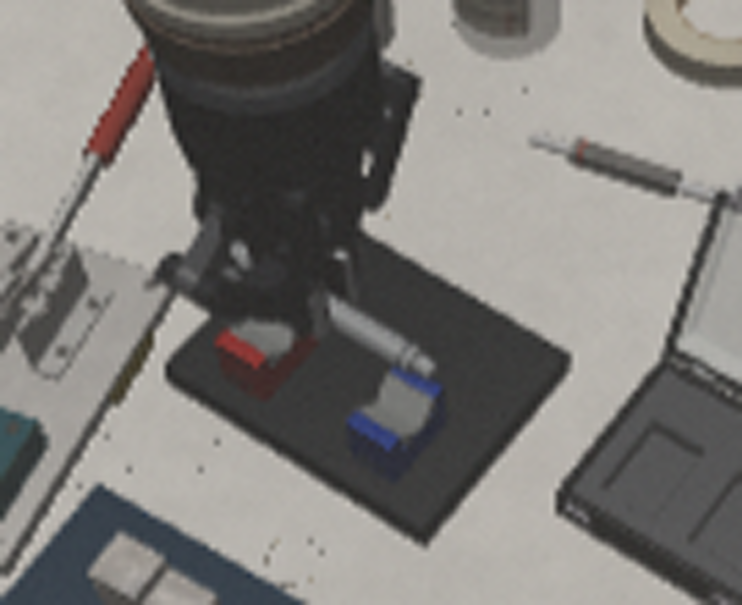

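Run:
```python
from fit import *
s=load('s10');S=lambda p:(s,5.5,215,130,p);z=.048
b=fit([S([(398,370,(.019,.012,z)),(441,385,(.019,-.012,z)),(350,420,(-.019,.012,z)),(393,449,(-.019,-.012,z))])],[.545,-.013,-.05])
P=np.load('poses.npz')['P']
for y in (-.059,-.05): print((px(s,tr([.5475,.0225,np.radians(-3.1)],[[0,y,.0932]]))-[215,130])*5.5)
```

```text
p [ 0.5452 -0.0132] deg -1.0
[[0.0, -2.0], [0.7, -0.1], [-0.8, 0.7], [0.0, 0.3]]
[[432.87164615 371.01266724]]
[[414.63270485 360.07213904]]
```

>>> {"fn": "jog_arm", "kwargs": {"deltas": [{"x": -0.5,"y": -1,"z": -14,"twist": -0.1,"fingers": 0},{"x": -0.5,"y": -1,"z": -27,"twist": -0.1,"fingers": 0},{"x": -0.5,"y": -1,"z": -36,"twist": -0.1,"fingers": 0},{"x": -0.5,"y": -1,"z": -42,"twist": -0.1,"fingers": 0},{"x": -0.5,"y": -1,"z": -45,"twist": -0.1,"fingers": 0},{"x": -0.5,"y": -1,"z": -45,"twist": -0.1,"fingers": 0}]}}

```text
time: 21.25
ee_pos: [0.5467, 0.0216, 0.0596]
tcp_rot: [86.1, 89.2, -7.1]
wrist_force: [-0.1, -0.2, 0.3]
opening: 0.01
```

>>> {"fn": "jog_arm", "kwargs": {"deltas": [{"x": 0,"y": 0,"z": -1,"twist": 0,"fingers": 0},{"x": 0,"y": 0,"z": -2,"twist": 0,"fingers": 0},{"x": 0,"y": 0,"z": -2,"twist": 0,"fingers": 0}]}}

```text
time: 21.55
ee_pos: [0.5468, 0.0217, 0.0577]
tcp_rot: [86.1, 89.2, -7.1]
wrist_force: [0.1, 0.0, -0.9]
opening: 0.0099
```

>>> {"fn": "jog_arm", "kwargs": {"deltas": [{"x": 0,"y": 0,"z": -1,"twist": 0,"fingers": 0},{"x": 0,"y": 0,"z": -1,"twist": 0,"fingers": 0},{"x": 0,"y": 0,"z": -1,"twist": 0,"fingers": 0}]}}

```text
time: 21.85
ee_pos: [0.5469, 0.0217, 0.0572]
tcp_rot: [86.7, 89.1, -6.5]
wrist_force: [-2.2, 0.6, 3.9]
opening: 0.0104
```

>>> {"fn": "jog_arm", "kwargs": {"deltas": [{"x": 0,"y": 0,"z": 0,"twist": 0,"fingers": 0.3},{"x": 0,"y": 0,"z": 0,"twist": 0,"fingers": 0.35},{"x": 0,"y": 0,"z": 0,"twist": 0,"fingers": 0.35},{"x": 0,"y": 0,"z": 15,"twist": 0,"fingers": 0.35},{"x": 0,"y": 0,"z": 40,"twist": 0,"fingers": 0.4},{"x": -20,"y": 2,"z": 60,"twist": 1,"fingers": 0.5},{"x": -55,"y": 5,"z": 65,"twist": 2,"fingers": 0.5},{"x": -90,"y": 8,"z": 65,"twist": 3,"fingers": 0.5},{"x": -115,"y": 9,"z": 60,"twist": 4.2,"fingers": 0.5},{"x": -115,"y": 9,"z": 55,"twist": 4.2,"fingers": 0.5}]}}

```text
time: 22.85
ee_pos: [0.4302, 0.0308, 0.1136]
tcp_rot: [87.2, 89.0, -1.8]
wrist_force: [-0.0, 0.1, 0.3]
opening: 0.0425
```

```bash
python3 -c "
from h import *
st()
shot('scene','s11');crop('s11',215,350,130,270,5,'c16');shot('top','t11');crop('t11',250,390,120,280,4,'c17')"
```

```text
t 22.85 tcp [430.2  30.8 113.6] jaw 1.01 down [ 0.017 -0.001 -1.   ] op 42.5 F [-0.   0.1  0.3] q [  4.2 -12.9 -21.7  80.3  -0.1  93.1]
```

View pics/c16.png

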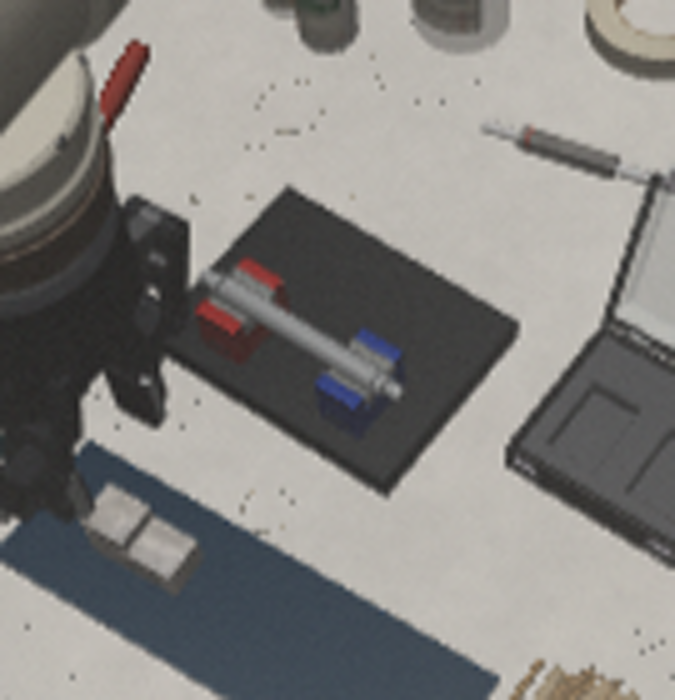

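View pics/c17.png

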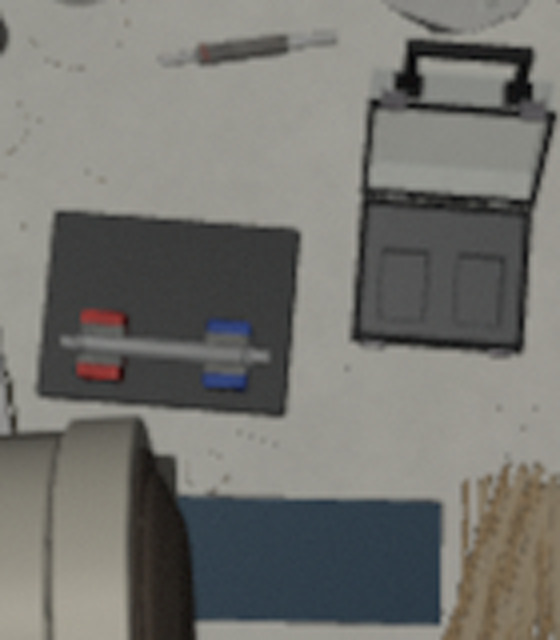

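>>> {"fn": "jog_arm", "kwargs": {"deltas": [{"x": 1,"y": 0,"z": -30,"twist": 0,"fingers": 0.5},{"x": 1,"y": 0,"z": -56,"twist": 0,"fingers": 0.5},{"x": 1,"y": 0,"z": -74,"twist": 0,"fingers": 0.5},{"x": 1,"y": 0,"z": -84,"twist": 0,"fingers": 0.5},{"x": 1,"y": 0,"z": -89,"twist": 0,"fingers": 0.5},{"x": 1,"y": 0,"z": -89,"twist": 0,"fingers": 0.5},{"x": 1,"y": 0,"z": -89,"twist": 0,"fingers": 0.5}]}}

```text
time: 23.65
ee_pos: [0.4338, 0.0307, 0.0247]
tcp_rot: [87.4, 89.0, -1.7]
wrist_force: [0.2, -1.2, 0.1]
opening: 0.0428
```

```bash
python3 -c "
from h import *
st()
shot('scene','s12');crop('s12',205,310,180,280,6,'c18')"
```

```text
t 23.65 tcp [433.8  30.7  24.7] jaw 0.95 down [ 0.018 -0.001 -1.   ] op 42.8 F [ 0.2 -1.2  0.1] q [  4.1 -10.2 -29.4  69.8  -0.1  93.2]
```

View pics/c18.png

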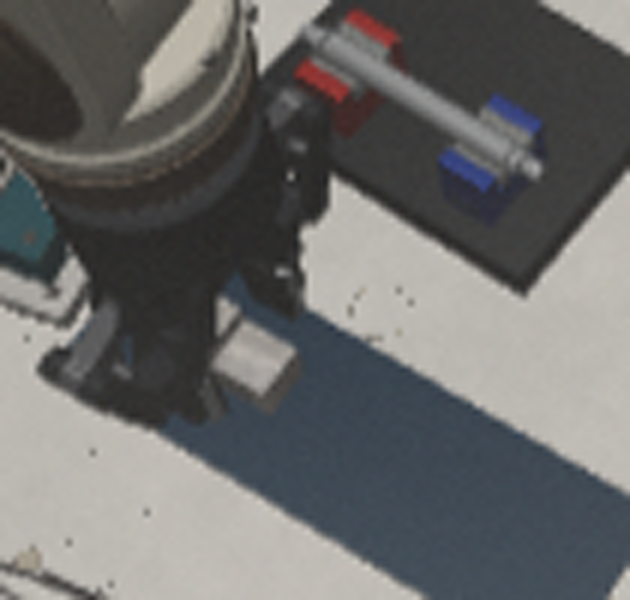

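Fingers straddle the step block; fine. Close.

>>> {"fn": "jog_arm", "kwargs": {"deltas": [{"x": -2,"y": 0,"z": -1,"twist": 0,"fingers": 0.5},{"x": -2,"y": 0,"z": -1,"twist": 0,"fingers": 0.1},{"x": -2,"y": 0,"z": -1,"twist": 0,"fingers": 0.1},{"x": -2,"y": 0,"z": -1,"twist": 0,"fingers": 0.1},{"x": -2,"y": 0,"z": -1,"twist": 0,"fingers": 0.1},{"x": -2,"y": 0,"z": -1,"twist": 0,"fingers": 0.1}], "grip_force": 50}}

```text
time: 24.3
ee_pos: [0.4321, 0.0308, 0.0244]
tcp_rot: [87.7, 88.9, -1.4]
wrist_force: [-1.0, -0.7, 5.8]
opening: 0.0209
```

```bash
python3 -c "
from h import *
st()"
```

```text
t 24.3 tcp [432.1  30.8  24.4] jaw 0.95 down [ 0.019 -0.    -1.   ] op 20.9 F [-1.  -0.7  5.8] q [  4.1 -10.5 -29.7  69.7  -0.1  93.2]
```

>>> {"fn": "jog_arm", "kwargs": {"deltas": [{"x": 0,"y": 0,"z": 10,"twist": 0,"fingers": 0.1},{"x": 0,"y": 0,"z": 28,"twist": 0,"fingers": 0.1},{"x": 0,"y": 0,"z": 50,"twist": 6,"fingers": 0.1},{"x": 0,"y": 0,"z": 75,"twist": 14,"fingers": 0.1},{"x": 8,"y": -1,"z": 98,"twist": 22,"fingers": 0.1},{"x": 25,"y": -2,"z": 110,"twist": 30,"fingers": 0.1},{"x": 50,"y": -4,"z": 112,"twist": 38,"fingers": 0.1},{"x": 75,"y": -6,"z": 112,"twist": 46,"fingers": 0.1},{"x": 100,"y": -8,"z": 112,"twist": 54,"fingers": 0.1},{"x": 125,"y": -10,"z": 112,"twist": 62,"fingers": 0.1}]}}

```text
time: 25.3
ee_pos: [0.558, 0.0207, 0.1367]
tcp_rot: [87.7, 88.9, 61.0]
wrist_force: [-0.2, -0.4, -2.1]
opening: 0.0211
```

```bash
python3 -c "
from h import *
st()"
```

```text
t 25.3 tcp [558.   20.7 136.7] jaw 63.28 down [ 0.009  0.016 -1.   ] op 21.1 F [-0.2 -0.4 -2.1] q [ 1.7  4.8 -2.4 82.2  0.9 28.4]
```

>>> {"fn": "jog_arm", "kwargs": {"deltas": [{"x": 15,"y": -1,"z": 0,"twist": 8,"fingers": 0.1},{"x": 30,"y": -1.5,"z": 0,"twist": 16,"fingers": 0.1},{"x": 40,"y": -2,"z": -5,"twist": 23.5,"fingers": 0.1},{"x": 40,"y": -2,"z": -20,"twist": 23.5,"fingers": 0.1},{"x": 40,"y": -2,"z": -38,"twist": 23.5,"fingers": 0.1},{"x": 40,"y": -2,"z": -55,"twist": 23.5,"fingers": 0.1},{"x": 40,"y": -2,"z": -66,"twist": 23.5,"fingers": 0.1},{"x": 40,"y": -2,"z": -66,"twist": 23.5,"fingers": 0.1},{"x": 40,"y": -2,"z": -66,"twist": 23.5,"fingers": 0.1}]}}

```text
time: 26.2
ee_pos: [0.5977, 0.0187, 0.071]
tcp_rot: [87.9, 88.9, 84.6]
wrist_force: [-1.3, 0.9, -0.9]
opening: 0.0209
```

```bash
python3 -c "
from h import *
st()
shot('scene','s13');crop('s13',215,350,130,240,5.5,'c19')"
```

```text
t 26.2 tcp [597.7  18.7  71. ] jaw 86.7 down [ 0.002  0.019 -1.   ] op 20.9 F [-1.3  0.9 -0.9] q [ 1.3 11.6 -2.1 76.1  1.1  4.6]
```

View pics/c19.png

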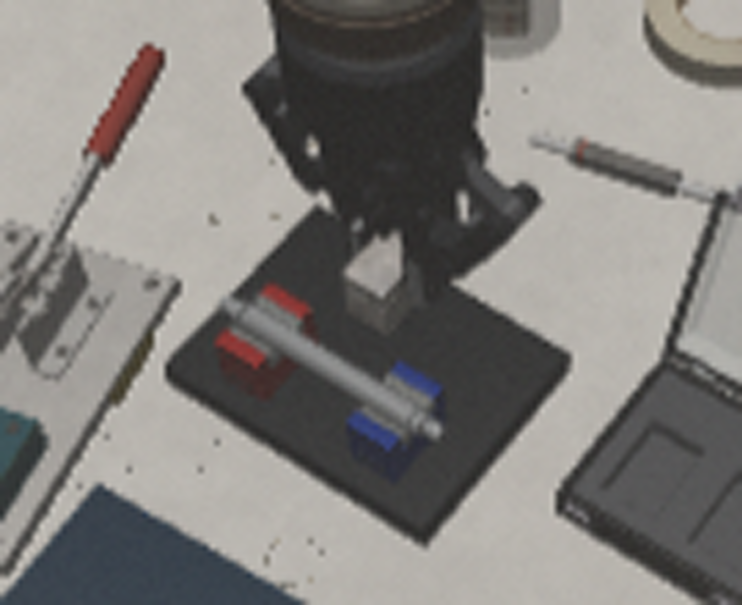

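>>> {"fn": "jog_arm", "kwargs": {"deltas": [{"x": 0.5,"y": 0,"z": -10,"twist": 0,"fingers": 0.1},{"x": 0.5,"y": 0,"z": -19,"twist": 0,"fingers": 0.1},{"x": 0.5,"y": 0,"z": -25,"twist": 0,"fingers": 0.1},{"x": 0.5,"y": 0,"z": -28,"twist": 0,"fingers": 0.1},{"x": 0.5,"y": 0,"z": -28,"twist": 0,"fingers": 0.1},{"x": 0.5,"y": 0,"z": -29,"twist": 0,"fingers": 0.1},{"x": 0.5,"y": 0,"z": -29,"twist": 0,"fingers": 0.1}]}}

```text
time: 26.95
ee_pos: [0.5988, 0.0187, 0.0427]
tcp_rot: [83.9, 88.9, 80.6]
wrist_force: [0.6, -0.4, -1.0]
opening: 0.0207
```

>>> {"fn": "jog_arm", "kwargs": {"deltas": [{"x": 0,"y": 0,"z": -1,"twist": 0,"fingers": 0.1},{"x": 0,"y": 0,"z": -1.5,"twist": 0,"fingers": 0.1},{"x": 0,"y": 0,"z": -1.5,"twist": 0,"fingers": 0.1}]}}

```text
time: 27.25
ee_pos: [0.5988, 0.0187, 0.0412]
tcp_rot: [84.0, 88.9, 80.7]
wrist_force: [-0.2, -0.3, -1.8]
opening: 0.0211
```

>>> {"fn": "jog_arm", "kwargs": {"deltas": [{"x": 0,"y": 0,"z": -1,"twist": 0,"fingers": 0.1},{"x": 0,"y": 0,"z": -1.3,"twist": 0,"fingers": 0.1},{"x": 0,"y": 0,"z": -1.3,"twist": 0,"fingers": 0.1}]}}

```text
time: 27.55
ee_pos: [0.5989, 0.0187, 0.0405]
tcp_rot: [82.1, 88.9, 78.9]
wrist_force: [-1.8, 0.4, 4.3]
opening: 0.0209
```

>>> {"fn": "jog_arm", "kwargs": {"deltas": [{"x": 0,"y": 0,"z": 0,"twist": 0,"fingers": 0.4},{"x": 0,"y": 0,"z": 0,"twist": 0,"fingers": 0.5},{"x": 0,"y": 0,"z": 0,"twist": 0,"fingers": 0.5},{"x": 0,"y": 0,"z": 15,"twist": 0,"fingers": 0.5},{"x": 0,"y": 0,"z": 40,"twist": 0,"fingers": 0.5},{"x": 0,"y": 0,"z": 80,"twist": 0,"fingers": 0.5},{"x": -30,"y": 0,"z": 120,"twist": 0,"fingers": 0.5},{"x": -75,"y": 0,"z": 140,"twist": 0,"fingers": 0.5},{"x": -120,"y": 0,"z": 150,"twist": 0,"fingers": 0.5},{"x": -165,"y": 0,"z": 150,"twist": 0,"fingers": 0.5}]}}

```text
time: 28.55
ee_pos: [0.433, 0.0187, 0.1933]
tcp_rot: [71.4, 88.8, 68.1]
wrist_force: [-0.3, -0.5, -0.4]
opening: 0.0425
```

>>> {"fn": "jog_arm", "kwargs": {"deltas": [{"x": -40,"y": 0,"z": 0,"twist": 0,"fingers": 0.5},{"x": -80,"y": 0,"z": 0,"twist": 0,"fingers": 0.5},{"x": -110,"y": 0,"z": 0,"twist": 0,"fingers": 0.5},{"x": -110,"y": 0,"z": 0,"twist": 0,"fingers": 0.5}]}}

```text
time: 28.95
ee_pos: [0.3207, 0.0187, 0.1951]
tcp_rot: [64.3, 88.8, 61.1]
wrist_force: [0.8, 0.5, 0.6]
opening: 0.0425
```

```bash
python3 -c "
from h import *
st()
shot('scene','s14');crop('s14',215,375,100,240,4.5,'c20');shot('top','t14');crop('t14',200,400,60,280,2.7,'c21');crop('t14',250,335,160,240,8,'c22')"
```

```text
t 28.95 tcp [320.7  18.7 195.1] jaw 86.74 down [ 0.011  0.019 -1.   ] op 42.5 F [0.8 0.5 0.6] q [  2.5 -28.1 -23.6  93.9   1.1   5.7]
```

View pics/c20.png

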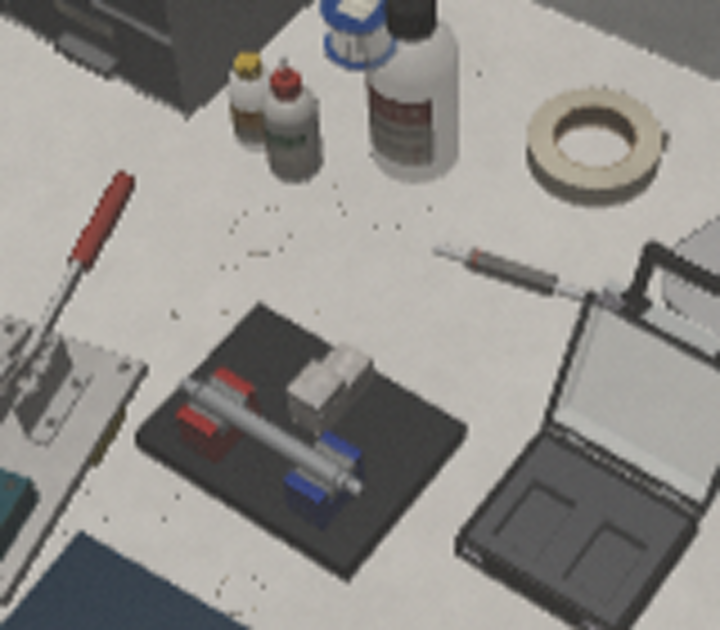

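View pics/c21.png

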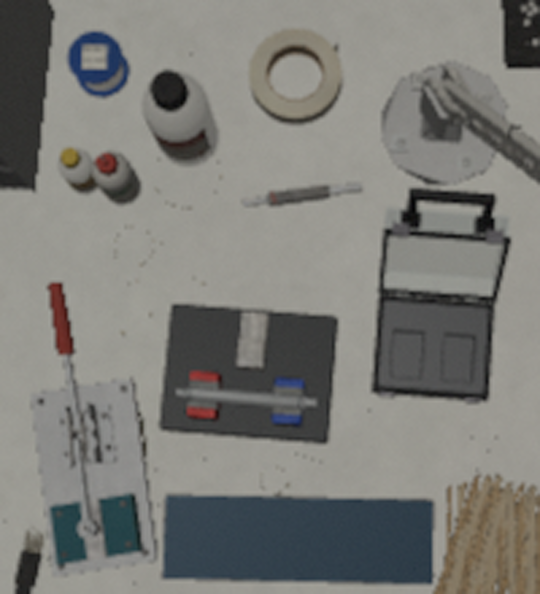

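View pics/c22.png

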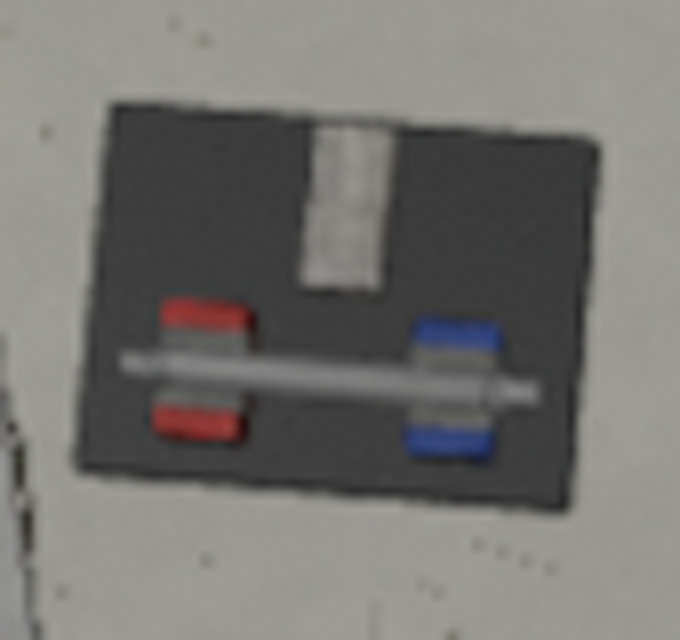

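Run:
```python
from fit import *
t=load('t14');T=lambda p:(t,8,250,160,p)
z=.018;a,b=.055,.0725
P=fit([T([(112,102,(a,b,z)),(601,140,(a,-b,z)),(75,468,(-a,b,z)),(568,513,(-a,-b,z))])],[.57,.02,-.05])
st=fit([T([(300,283,(-.024,.0115,.048)),(381,289,(-.024,-.0115,.048)),(317,123,(.024,.0115,.038)),(396,127,(.024,-.0115,.038))])],[.6,.02,-.05])
z=.048;q=[(.019,.012,z),(.019,-.012,z),(-.019,.012,z),(-.019,-.012,z)]
r=fit([T([(x,y,k) for (x,y),k in zip([(164,298),(253,304),(153,434),(244,441)],q)])],[.55,.05,0])
bl=fit([T([(x,y,k) for (x,y),k in zip([(415,319),(502,324),(406,453),(492,459)],q)])],[.55,-.01,0])
sh=fit([T([(120,362,(0,.059,.0455)),(541,393,(0,-.059,.0455))])],[.55,.02,0])
R=lambda F,p:np.array([[np.cos(F[2]),np.sin(F[2])],[-np.sin(F[2]),np.cos(F[2])]])@(p[:2]-F[:2])*1000
for n,p in zip('step red blue shaft'.split(),(st,r,bl,sh)): print(n,R(P,p).round(1))
print('step in shaft',R(sh,st).round(1))
```

```text
p [0.5706 0.0213] deg -3.75
[[-0.2, -0.5], [0.3, -0.1], [-0.4, 0.4], [0.4, 0.1]]
p [0.5961 0.0171] deg -2.77
[[-0.0, 0.1], [0.0, -0.0], [-0.1, -0.1], [0.1, 0.1]]
p [0.5479 0.0562] deg -2.49
[[0.3, 0.2], [-0.2, 0.1], [0.3, -0.1], [-0.4, -0.3]]
p [ 0.5437 -0.0144] deg -2.57
[[0.1, -0.0], [-0.1, 0.0], [0.0, 0.0], [-0.0, -0.0]]
p [0.5464 0.0206] deg -3.11
[[0.3, 0.0], [-0.3, -0.0]]
step [25.8 -2.4]
red [-24.9  33.4]
blue [-24.4 -37.3]
shaft [-24.   -2.2]
step in shaft [49.8 -0.8]
```

All measured within tolerance; hand in.

```bash
python3 -c "
from h import *
print(ticket.job_done())"
```

```text
the job is handed in; nothing more can be done
None
```

I opened the lid until it rested back by itself, then stood the red V-block on the left and the blue on the right of the plate's front half. The shaft lies across both vees, and the step block stands lengthwise behind it. I handed the job in at about 29 s; the hand-in reported no verdict.

My last checks came from the final pictures, in the plate frame:

| Object | Measured x, y (mm) | Target x, y (mm) |
|---|---|---|
| Red V-block | -24.9, +33.4 | -24, +35 |
| Blue V-block | -24.4, -37.3 | -24, -35 |
| Shaft middle | -24.0, -2.2 | between the blocks |
| Step block | +25.8, -2.4 | +28, 0 |

- **Spacing:** the blocks are about 71 mm apart, and the step block is 50 mm behind the shaft and 0.8 mm off its middle.
- **Seating:** I felt the shaft touch down at the height expected for both vees. Level and contact were judged from the pictures only.
- **Lid and other objects:** the lid is well back, and the pin gauge and red-capped bottle look undisturbed. I did not check the loupe specifically, but the arm kept well above the right-hand side.
- **Disagreements:** individual angle fits scattered by about 1 degree (plate -3.2 at first, -3.75 at the end), and the tool had drifted to about 1 degree of tilt. Both are well inside the limits.

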